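# Fit the end bracket and the sprung roller to the bench roller stand

## Robot

A 6-joint arm with a two-finger parallel gripper is mounted at the origin on a cart in front of the work surface, level with it; the furniture and walls round the work are solid. World frame = base frame: x ahead of the robot, y to its left, z up, the work surface at z = 0. Lengths are in m, angles in rad, forces in N, time in s.
With the tool pointing down it reaches from about 0.375 to 0.925 m from the base axis. Payload 5.7 kg.
Tool frame: the origin (TCP) lies at the very end of the fingers, on their centre line; the grasp point (between the pads) lies robot.hold_point_z behind it (robot.hold_point_z is the distance from the TCP to the grasp point, in m); z points along the fingers, y is the line along which they close (so a half turn about z gives the same grasp; the last joint's range is limited). The gripper opens to 88 mm and grips with 3 to 60 N. Pads are 20 mm wide; open, the fingers measure 115 mm over their backs; the gripper's body (75 mm by 178 mm) begins 61 mm behind the grasp point.
Start: joints at [-1.298, 0.359, 1.51, -0, 1.272, -0.115], TCP at [0.227, -0.555, 0.223] pointing down, gripper open.
Joint ranges: [-2.97, 2.97], [-1.01, 2.36], [0.21, 2.38], [-0.96, 4.11], [0.2, 2.71], [-2.98, 2.98]. Speed limits (rad/s): [2.39, 2.39, 3.14, 3.14, 3.14, 3.14].

## Interface

Orientations are given as [roll, pitch, yaw] about the fixed x, y, z axes, in that order (R = Rz(yaw) Ry(pitch) Rx(roll)).
In Python, from station import robot gives the robot as it stands.
- The arm moves only by the tool drive_tool, never from a script. Its argument "deltas" is a list of rows, each an object with "claw": the opening, from 0 (shut) to 1 (fully open); "translation": the shift along the tool's x, y, z each as a share of 20 mm, from -1 to 1, a list of three; "spin": the turn about the tool's z as a share of 0.15 rad, from -1 to 1. In form: [{"claw": claw, "translation": [dx, dy, dz], "spin": spin}, ...]. A call has 1 to 8 rows; each row shifts and turns the commanded pose from where the row before left it, along the tool's axes as they then stand; what a row does not reach is not made up. A row lasts 1/8 s, in which the tool goes at most 62.5 mm and 10.7 degrees, less where a joint would pass 70% of its speed; a pose out of reach is approached as far as the arm can. A call with a number of a shift or a turn outside -1 to 1 is refused whole. A call with a gripper value outside its range is refused whole. The fingers move at their own pace and stop on an object; the grip force is fixed at half the most. Time passes only in rows, so rows that do not move let the fingers close. It gives the time, the measured TCP pose, the force, the opening and the grip force at its end, in the units of the state.
- robot.observe(): the state, without advancing time (a new reading comes with each control period).
- robot.camera(name): name is "side" or "top" or "wrist"; returns the picture (400x640x3 uint8, blue, green, red); there is no depth.
- robot.calibration(name): a dict with "vertical_fov" (degrees; the focal length in pixels is half the picture's height over the tangent of half this angle, whatever the lens; pixels are square), "cx", "cy" (the principal point, pixels), "rvec" (rotation vector, rad) and "tvec" (3), from world to camera coordinates, as OpenCV has them; the wrist camera has in their place "T_tool_cam" (4x4, takes a point from camera to tool coordinates, whose origin is the TCP and whose axes are the flange's). Camera axes: x right, y down, z forward; pixel columns grow to the right and rows downward; lengths in m; the calibration is good to about 2 mm. The wrist camera is an equidistant fisheye: a pixel r from the principal point sees the ray r / f radians off the axis. A picture is of the moment at which its call begins: read the wrist's pose just before it. calibration takes no time and is no camera call.
- robot.close_job(): hands the job in; it is judged then, once.
The state is a dict: "time": time; "joint_pos": joint angles; "joint_velocities": joint speeds; "effort": joint torques, N m; "tool_pos": TCP position; "eef_rot": TCP orientation; "wrist_force": force on the tool from outside, world axes, zero at the start; "torque": the same for the moment, N m; "grip_width": finger opening in m; "finger_force": force on a finger pad.
Only numpy, scipy, OpenCV 4.12 (cv2) and the standard library are available. Lean on these libraries where they do the work, as an engineer would, in place of code of your own. Each camera call takes 0.05 s, during which the arm holds its last target. There are 200 camera calls.

## Task

Put the bench roller stand back together: hook the loose blue end bracket into the slots of the bare upright, its cup facing inwards, and press it fully down until the red latch springs out over its top. Then fit the roller between the two cups: push its brass sprung pin into one cup, compress the spring, swing the other end down into line and let the spring carry its steel pin into the other cup. Leave the bottle, tape measure and blue case where they stand.

Things in the scene. Friction and masses are not known exactly. Their poses are not given: they have to be found in the camera images.
- roller_stand: Roller stand fixed on the bench: dark base plate 90 x 300 x 8 mm, a grey upright (142 mm high, 34 mm wide) at each end. Origin under the plate's centre, z up, y from the upright that already carries a blue bracket (-y) to the bare one (+y). The line of the two cups is x = 0, z = 100 mm; the cup floors are to be at y = -89 and +89, the mouths at -81 and +81.
- fixed_cup (a point): Centre of the mouth of the fixed bracket's cup (stand y = -81, z = 100 mm): a round bore 18 mm wide, 8 mm deep, opening to the stand's +y, in a round boss 32 mm across that stands 8 mm out of the block. The fixed block has the loose one's shape; its top is 22 mm above the cup's axis.
- upright_slots (a point): Point on the bare upright's inner face (stand y = +109, z = 91 mm), midway between its two slots. Each slot is 15 mm wide and 22 mm high: z = 60 to 82 and z = 100 to 122. The sheet is 4 mm thick, with free room behind it.
- bracket_home (a point): Where the loose bracket's origin must be when it is fully home: stand x = 0, y = +99, z = 50 mm, the bracket's axes parallel to the stand's. There its cup mouth is at stand y = +81 and faces the fixed cup.
- end_bracket: Loose blue end bracket, 0.2 to 0.45 kg, standing on the bench. Block 46 (x) x 20 (y) x 72 (z) mm, origin under the block's centre, z up; cup on its -y face, hooks on its +y face. Grip across the 46 mm width, 52 mm up. To hang: 9 to 13 mm above home height push it to the stand's +y until its back meets the upright, then press down about 11 mm.
- bracket_cup (a point): Centre of the mouth of the loose bracket's cup: 50 mm above its underside, 18 mm to -y of its origin. Bore 18 mm wide, 8 mm deep, in a round boss 32 mm across that stands 8 mm out of the block.
- bracket_hooks (a point): Point between the bracket's two steel hooks, at their far end (20.5 mm to +y of its origin, 34 mm up). Hooks 10 mm wide, arms at heights 10 to 18 and 50 to 58 mm, each with a lip at its end that hangs 8 mm below the arm. The 4 mm sheet fits between block and lip with 1.5 mm to spare; home, the arms rest on the slots' lower edges.
- latch (a joint): Red spring latch of the bare upright, 14 mm wide, at stand z = 123.5 to 130.5 mm. Travel in m: 0 = out, standing 7 mm out of the inner face; up to 0.010 pushed back. The bracket's back pushes it in (2 to 4.5 N); it springs out over the bracket's top when that is fully down.
- support_roller: Metal roller lying on the bench, 40 mm in diameter, 0.25 to 0.55 kg. Origin on the axis at mid barrel, y along the axis. Barrel with black end caps (28 mm across, 6 mm) from y = -70 to +70 mm; rigid steel pin to y = -83; brass sprung pin to y = +100 when free. Length 183 mm free, 163 mm fully pressed. Grip across the barrel's middle. It fits either way round.
- fixed_pin_tip (a point): Tip of the roller's rigid steel pin, on the axis. Pin 12 mm in diameter, 13 mm long, the last 4 mm tapering to 6 mm. Fitted, it is bottomed in its cup; the pins rest 3 mm below the cups' axis.
- sprung_pin_tip (a point): Tip of the roller's brass sprung pin, on the axis. Pin 12 mm in diameter, 30 mm long when free, the last 4 mm tapering to 6 mm. It can enter a cup with the roller tilted by up to about 0.28 rad, which lifts the other end clear over the other bracket; then press in 16 to 18 mm and swing level.
- sprung_pin (a joint): How far the brass pin is pushed into the roller, m: 0 free, 0.020 fully in, about 0.005 when fitted between the cups. At 0.013 the level roller just passes between one cup's floor and the other's mouth. The spring gives 5 N when free and 10 N fully in.
- cleaner_bottle: White bottle, 63 mm across, 185 mm high, standing behind the stand; origin under its centre. To be left alone.
- tape_measure: Pocket tape measure, 36 x 83 x 66 mm, near the stand on the robot's side; origin under its centre. To be left alone.
- blue_case: Small blue bit case, 64 x 100 x 38 mm, on the right bench behind the bracket; origin under its centre. To be left alone.

How it is judged:
By the outcome, as a careful person would: the job done as asked, in the order asked, and still so for the second after the job is handed in, with the robot touching nothing.
It also fails if it takes over 72 s, if anything falls off the work surface, if the arm or the gripper's body presses on something with over 40 N, if the wrist force passes 120 N, or if a joint passes its speed limit or range.

## Working session

There is one attempt and no reset: what is moved stays moved. The work goes in short steps, Python scripts to look and compute and a tool call to move; the robot and the scene stay as the last step left them, time stands still between calls to the robot, and variables do not carry over. Pictures are saved under pics/ and viewed, at most 10 in all, crops included, and the job is handed in when it is done.

Besides the shell and the picture viewer there is one more tool, called after "Request:" by a JSON object that holds its "api" and its "payload", one argument or row to a line. drive_tool: Moves the arm, as the interface text tells. Its arguments: {"type":"object","properties":{"deltas":{"type":"array"}},"required":["deltas"]}

```bash
ls; mkdir -p pics; python3 - <<'E'
from station import robot
import cv2
s=robot.observe(); print({k:s[k] for k in s}); print(robot.hold_point_z)
for n in("side","top"):
    cv2.imwrite(f"pics/{n}0.png",robot.camera(n)); print(n,robot.calibration(n))
print(robot.calibration("wrist"))
cv2.imwrite("pics/wrist0.png",robot.camera("wrist"))
E
```

```text
pics
{'time': 0.0, 'joint_pos': array([-1.29811196e+00,  3.59510678e-01,  1.51145973e+00,  1.69485245e-06,
        1.27249488e+00, -1.15125189e-01]), 'joint_velocities': array([-0.00061644, -0.00062146, -0.00113876, -0.00011875, -0.00048741,
       -0.00142948]), 'effort': array([-2.52828017e-03, -5.15384138e+01, -2.70725870e+01,  6.71239919e-02,
        3.49947705e-02, -1.23020145e-04]), 'tool_pos': array([ 0.226684  , -0.55476411,  0.22179584]), 'eef_rot': array([-3.13973261e+00, -2.16719243e-04,  3.87808854e-01]), 'wrist_force': array([-0.02539456,  0.84747304,  0.35379328]), 'torque': array([-0.01810257,  0.0168802 , -0.02091627]), 'finger_force': 0.0, 'grip_width': 0.0877986676818886}
0.0187
side {'vertical_fov': 53.47398976565673, 'cx': 315.4751933080601, 'cy': 198.8309474055601, 'rvec': array([ 0.4059273 , -2.61162135,  1.44482594]), 'tvec': array([0.51759967, 0.17933882, 1.08361185])}
top {'vertical_fov': 53.42345054447795, 'cx': 315.0979717304773, 'cy': 201.13120535076308, 'rvec': array([ 2.16836263, -2.15590326,  0.12057848]), 'tvec': array([0.02030971, 0.55817898, 1.24537795])}
{'vertical_fov': 65.70646984690485, 'cx': 315.75763426083375, 'cy': 203.48396637139217, 'T_tool_cam': array([[ 9.15871014e-04, -9.54328945e-01, -2.98756465e-01,
         8.35192239e-02],
       [ 9.99998841e-01,  5.10683877e-04,  1.43431054e-03,
         7.58501584e-04],
       [-1.21623396e-03, -2.98757432e-01,  9.54328307e-01,
        -1.61316962e-01],
       [ 0.00000000e+00,  0.00000000e+00,  0.00000000e+00,
         1.00000000e+00]])}
```

View pics/side0.png

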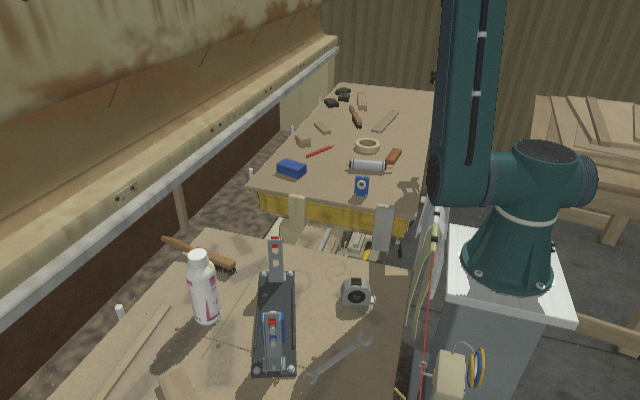

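View pics/top0.png

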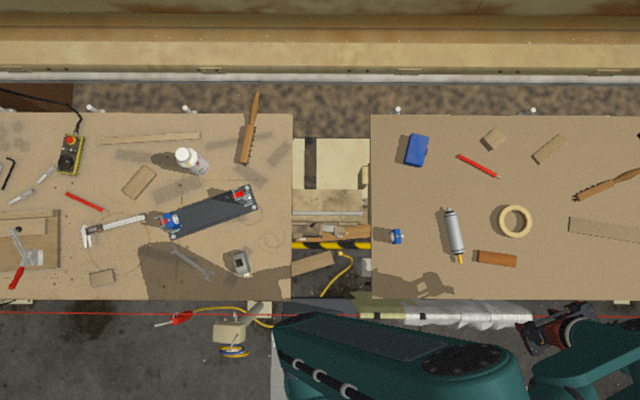

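```bash
cat > h.py <<'E'
import numpy as np, cv2
from scipy.spatial.transform import Rotation as R
from station import robot
def cam(n,st=None):
    c=robot.calibration(n); f=200/np.tan(np.radians(c["vertical_fov"])/2)
    if n=="wrist":
        st=st or robot.observe(); T=np.eye(4); T[:3,:3]=R.from_euler("xyz",st["eef_rot"]).as_matrix(); T[:3,3]=st["tool_pos"]
        T=T@c["T_tool_cam"]; return T[:3,:3],T[:3,3],f,c
    r=cv2.Rodrigues(c["rvec"])[0]; return r.T,-r.T@c["tvec"],f,c
def ray(n,px,st=None):
    r,o,f,c=cam(n,st); u,v=px[0]-c["cx"],px[1]-c["cy"]
    if n=="wrist":
        q=np.hypot(u,v); t=q/f; d=np.array([np.sin(t)*u/max(q,1e-9),np.sin(t)*v/max(q,1e-9),np.cos(t)])
    else: d=np.array([u/f,v/f,1])
    return o,r@d/np.linalg.norm(d)
def onz(n,px,z,st=None):
    o,d=ray(n,px,st); return o+d*(z-o[2])/d[2]
def proj(n,P,st=None):
    r,o,f,c=cam(n,st); p=r.T@(np.asarray(P)-o)
    if n=="wrist":
        q=np.hypot(p[0],p[1]); t=np.arctan2(q,p[2]); return np.array([c["cx"]+f*t*p[0]/q,c["cy"]+f*t*p[1]/q])
    return np.array([c["cx"]+f*p[0]/p[2],c["cy"]+f*p[1]/p[2]])
def tri(a,pa,b,pb):
    o1,d1=ray(a,pa);o2,d2=ray(b,pb)
    s=np.linalg.lstsq(np.c_[d1,-d2],o2-o1,rcond=None)[0]; A=o1+d1*s[0];B=o2+d2*s[1]; return (A+B)/2,np.linalg.norm(A-B)
def snap(n,name):
    st=robot.observe(); im=robot.camera(n); cv2.imwrite(f"pics/{name}.png",im); return st,im
E
python3 - <<'E'
from h import *
t=cv2.imread("pics/top0.png"); s=cv2.imread("pics/side0.png"); w=cv2.imread("pics/wrist0.png")
A=cv2.resize(t[175:250,155:275],(480,300),interpolation=cv2.INTER_CUBIC)
B=cv2.resize(t[200:275,380:460+20],(320,240),interpolation=cv2.INTER_CUBIC)
C=cv2.resize(s[230:380,240:390],(300,300),interpolation=cv2.INTER_CUBIC)
M=np.zeros((600,800,3),np.uint8); M[:300,:480]=A; M[:240,480:]=B; M[300:,:300]=C; M[300:600,310:790]=cv2.resize(w,(480,300))
cv2.imwrite("pics/m0.png",M)
print(cam("top")[1],cam("side")[1])
for p in [(453,235),(397,237),(170,222),(245,195)]: print(p,onz("top",p,0.02))
E
```

```text
[0.41362492 0.02065578 1.30054998] [0.26436002 0.94054289 0.72095723]
(453, 235) [ 0.45248147 -0.41971634  0.02      ]
(397, 237) [ 0.44504037 -0.23991891  0.02      ]
(170, 222) [0.48898651 0.49113554 0.02      ]
(245, 195) [0.57814147 0.25143761 0.02      ]
```

View pics/m0.png

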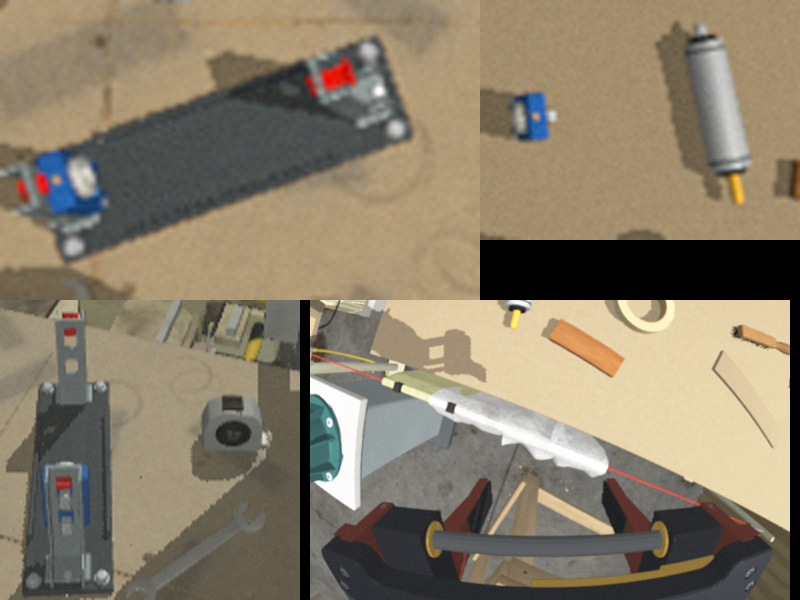

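```bash
cat >> h.py <<'E'
def plan(xyz,yaw,n,claw):
    """rows from the present pose: turn and shift shared over n rows"""
    s=robot.observe(); p=np.array(s["tool_pos"]); y=s["eef_rot"][2]; dy=yaw-y
    d=(np.asarray(xyz)-p)/n; k=dy/n; rows=[]
    for i in range(n):
        a=y+k*i; t=[(np.cos(a)*d[0]+np.sin(a)*d[1])/.02,(np.sin(a)*d[0]-np.cos(a)*d[1])/.02,-d[2]/.02]
        rows.append({"claw":claw,"translation":[round(float(v),2) for v in t],"spin":round(float(-k/.15),2)})
    import json
    for i in range(0,n,8): print(json.dumps(rows[i:i+8]))
E
python3 - <<'E'
from h import *
P=lambda u,v:(155+u/4,175+v/4)
c=[onz("top",P(*q),.008)[:2] for q in [(378,38),(410,135),(62,258)]]
print("plate",c,np.linalg.norm(c[0]-c[1]),np.linalg.norm(c[1]-c[2]), "ctr",(c[0]+c[2])/2, "ydir",np.arctan2(*(c[1]-c[2])[::-1]))
Q=lambda u,v:(480*0+380+(u-480)/3.2,200+v/3.2)
print("bracket",onz("top",Q(538,117),.072),"rsteel",onz("top",Q(700,28),.02),"rbrass",onz("top",Q(739,203),.02))
s=robot.observe();print(proj("wrist",s["tool_pos"]))
b=onz("top",Q(538,117),.072)
plan([b[0],b[1]-.0,.20],1.571,20,1)
E
```

```text
plate [array([0.6145876 , 0.23969166]), array([0.53463262, 0.21158656]), array([0.43300018, 0.49124861])] 0.08475078335876442 0.2975567432067 ctr [0.52379389 0.36547013] ydir -1.2222238163774255
bracket [ 0.44512683 -0.23282343  0.072     ] rsteel [ 0.53703679 -0.40880358  0.02      ] rbrass [ 0.36235471 -0.44196343  0.02      ]
[313.99088253 257.47863625]
[{"claw": 1, "translation": [0.81, -0.54, 0.06], "spin": -0.39}, {"claw": 1, "translation": [0.84, -0.49, 0.06], "spin": -0.39}, {"claw": 1, "translation": [0.87, -0.44, 0.06], "spin": -0.39}, {"claw": 1, "translation": [0.89, -0.39, 0.06], "spin": -0.39}, {"claw": 1, "translation": [0.91, -0.33, 0.06], "spin": -0.39}, {"claw": 1, "translation": [0.93, -0.28, 0.06], "spin": -0.39}, {"claw": 1, "translation": [0.95, -0.22, 0.06], "spin": -0.39}, {"claw": 1, "translation": [0.96, -0.17, 0.06], "spin": -0.39}]
[{"claw": 1, "translation": [0.97, -0.11, 0.06], "spin": -0.39}, {"claw": 1, "translation": [0.97, -0.05, 0.06], "spin": -0.39}, {"claw": 1, "translation": [0.97, 0.0, 0.06], "spin": -0.39}, {"claw": 1, "translation": [0.97, 0.06, 0.06], "spin": -0.39}, {"claw": 1, "translation": [0.97, 0.12, 0.06], "spin": -0.39}, {"claw": 1, "translation": [0.96, 0.18, 0.06], "spin": -0.39}, {"claw": 1, "translation": [0.94, 0.23, 0.06], "spin": -0.39}, {"claw": 1, "translation": [0.93, 0.29, 0.06], "spin": -0.39}]
[{"claw": 1, "translation": [0.91, 0.34, 0.06], "spin": -0.39}, {"claw": 1, "translation": [0.89, 0.4, 0.06], "spin": -0.39}, {"claw": 1, "translation": [0.86, 0.45, 0.06], "spin": -0.39}, {"claw": 1, "translation": [0.84, 0.5, 0.06], "spin": -0.39}]
```

Request:
{"api": "drive_tool", "payload": {
  "deltas": [
    {"claw": 1, "translation": [0.81, -0.54, 0.06], "spin": -0.39},
    {"claw": 1, "translation": [0.84, -0.49, 0.06], "spin": -0.39},
    {"claw": 1, "translation": [0.87, -0.44, 0.06], "spin": -0.39},
    {"claw": 1, "translation": [0.89, -0.39, 0.06], "spin": -0.39},
    {"claw": 1, "translation": [0.91, -0.33, 0.06], "spin": -0.39},
    {"claw": 1, "translation": [0.93, -0.28, 0.06], "spin": -0.39},
    {"claw": 1, "translation": [0.95, -0.22, 0.06], "spin": -0.39},
    {"claw": 1, "translation": [0.96, -0.17, 0.06], "spin": -0.39}
  ]
}}

```text
time: 1.15
tool_pos: [0.3152, -0.4257, 0.2129]
eef_rot: [-3.142, -0.0, 0.86]
wrist_force: [0.0, -0.1, 0.4]
grip_width: 0.0876
finger_force: 0.0
```

Request:
{"api": "drive_tool", "payload": {
  "deltas": [
    {"claw": 1, "translation": [0.97, -0.11, 0.06], "spin": -0.39},
    {"claw": 1, "translation": [0.97, -0.05, 0.06], "spin": -0.39},
    {"claw": 1, "translation": [0.97, 0.0, 0.06], "spin": -0.39},
    {"claw": 1, "translation": [0.97, 0.06, 0.06], "spin": -0.39},
    {"claw": 1, "translation": [0.97, 0.12, 0.06], "spin": -0.39},
    {"claw": 1, "translation": [0.96, 0.18, 0.06], "spin": -0.39},
    {"claw": 1, "translation": [0.94, 0.23, 0.06], "spin": -0.39},
    {"claw": 1, "translation": [0.93, 0.29, 0.06], "spin": -0.39}
  ]
}}

```text
time: 2.15
tool_pos: [0.4036, -0.2975, 0.2034]
eef_rot: [-3.142, -0.0, 1.328]
wrist_force: [-0.6, 1.1, 0.2]
grip_width: 0.0882
finger_force: 0.0
```

Request:
{"api": "drive_tool", "payload": {
  "deltas": [
    {"claw": 1, "translation": [0.91, 0.34, 0.06], "spin": -0.39},
    {"claw": 1, "translation": [0.89, 0.4, 0.06], "spin": -0.39},
    {"claw": 1, "translation": [0.86, 0.45, 0.06], "spin": -0.39},
    {"claw": 1, "translation": [0.84, 0.5, 0.06], "spin": -0.39}
  ]
}}

```text
time: 2.65
tool_pos: [0.4481, -0.2336, 0.1986]
eef_rot: [3.142, -0.0, 1.562]
wrist_force: [0.0, -0.7, 0.6]
grip_width: 0.0884
finger_force: 0.0
```

```bash
python3 - <<'E'
from h import *
s,im=snap("wrist","w1"); print(s["tool_pos"],s["eef_rot"],s["time"])
hsv=cv2.cvtColor(im,cv2.COLOR_BGR2HSV); m=cv2.inRange(hsv,(100,120,50),(125,255,255))
n,l,st,c=cv2.connectedComponentsWithStats(m)
print([(list(map(int,a)),b.round(1)) for a,b in zip(st,c) if 60<a[4]<20000])
cv2.imwrite("pics/w1b.png",cv2.resize(im[100:400,120:520],(800,600),interpolation=cv2.INTER_CUBIC))
E
```

```text
[ 0.44810588 -0.2335902   0.19858289] [ 3.14156815e+00 -5.02986325e-05  1.56172195e+00] 2.65
[([293, 171, 46, 33, 860], array([315.7, 191.3])), ([481, 206, 71, 56, 2545], array([514.6, 234.4]))]
```

View pics/w1b.png

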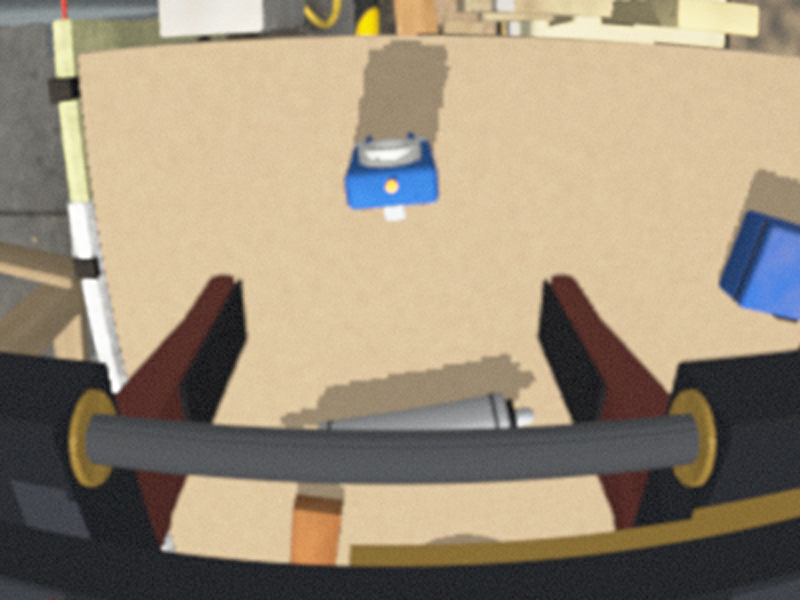

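```bash
python3 - <<'E'
from h import *
s=robot.observe()
g=lambda u,v,z:onz("wrist",(120+u/2,100+v/2),z)
for q in [(347,208),(438,203),(436,168),(350,172),(391,186)]: print(q,g(*q,.072).round(4))
b=g(391,186,.072)
im=cv2.imread("pics/w1.png");h=cv2.cvtColor(im,cv2.COLOR_BGR2HSV)
m=cv2.inRange(h,(100,120,50),(125,255,255))[160:215,280:350]
c=max(cv2.findContours(m,0,1)[0],key=cv2.contourArea); r=cv2.minAreaRect(c);print(r)
for p in cv2.boxPoints(r): print(onz("wrist",p+[280,160],.072).round(4))
E
```

```text
(347, 208) [ 0.4288 -0.2404  0.072 ]
(438, 203) [ 0.4731 -0.2381  0.072 ]
(436, 168) [ 0.4719 -0.2206  0.072 ]
(350, 172) [ 0.4307 -0.2223  0.072 ]
(391, 186) [ 0.4503 -0.2294  0.072 ]
((34.786582946777344, 27.579269409179688), (29.374788284301758, 44.72477722167969), 83.6598129272461)
[ 0.427  -0.2119  0.072 ]
[ 0.4693 -0.2074  0.072 ]
[ 0.4727 -0.2363  0.072 ]
[ 0.4294 -0.2411  0.072 ]
```

```bash
python3 - <<'E'
from h import *
plan([.451,-.2303,.0335],1.64,9,1)
E
```

```text
[{"claw": 1, "translation": [0.01, 0.01, 0.92], "spin": -0.06}, {"claw": 1, "translation": [0.01, 0.01, 0.92], "spin": -0.06}, {"claw": 1, "translation": [0.01, 0.01, 0.92], "spin": -0.06}, {"claw": 1, "translation": [0.01, 0.01, 0.92], "spin": -0.06}, {"claw": 1, "translation": [0.01, 0.01, 0.92], "spin": -0.06}, {"claw": 1, "translation": [0.01, 0.01, 0.92], "spin": -0.06}, {"claw": 1, "translation": [0.01, 0.01, 0.92], "spin": -0.06}, {"claw": 1, "translation": [0.01, 0.01, 0.92], "spin": -0.06}]
[{"claw": 1, "translation": [0.01, 0.01, 0.92], "spin": -0.06}]
```

Request:
{"api": "drive_tool", "payload": {
  "deltas": [
    {"claw": 1, "translation": [0.07, 0.07, 0.92], "spin": -0.06},
    {"claw": 1, "translation": [0.02, 0.02, 0.92], "spin": -0.06},
    {"claw": 1, "translation": [0, 0, 0.92], "spin": -0.06},
    {"claw": 1, "translation": [0, 0, 0.92], "spin": -0.06},
    {"claw": 1, "translation": [0, 0, 0.92], "spin": -0.06},
    {"claw": 1, "translation": [0, 0, 0.92], "spin": -0.06},
    {"claw": 1, "translation": [0, 0, 0.92], "spin": -0.06},
    {"claw": 1, "translation": [0, 0, 0.92], "spin": -0.06}
  ]
}}

```text
time: 3.7
tool_pos: [0.4495, -0.2329, 0.0509]
eef_rot: [3.141, 0.0, 1.631]
wrist_force: [1.0, 1.0, 0.1]
grip_width: 0.0876
finger_force: 0.0
```

Request:
{"api": "drive_tool", "payload": {
  "deltas": [
    {"claw": 1, "translation": [0, 0, 0.9], "spin": 0},
    {"claw": 0, "translation": [0, 0, 0], "spin": 0},
    {"claw": 0, "translation": [0, 0, 0], "spin": 0},
    {"claw": 0, "translation": [0, 0, 0], "spin": 0},
    {"claw": 0, "translation": [0, 0, 0], "spin": 0}
  ]
}}

```text
time: 4.32
tool_pos: [0.4497, -0.2332, 0.0341]
eef_rot: [3.141, 0.001, 1.63]
wrist_force: [0.6, 0.6, 0.1]
grip_width: 0.0513
finger_force: 0.0
```

Request:
{"api": "drive_tool", "payload": {
  "deltas": [
    {"claw": 0, "translation": [0, 0, 0], "spin": 0},
    {"claw": 0, "translation": [0, 0, 0], "spin": 0},
    {"claw": 0, "translation": [0, 0, -0.5], "spin": 0},
    {"claw": 0, "translation": [0, 0, -1], "spin": 0},
    {"claw": 0, "translation": [0, 0, -1], "spin": 0}
  ]
}}

```text
time: 4.95
tool_pos: [0.449, -0.2327, 0.084]
eef_rot: [-3.141, -0.001, 1.63]
wrist_force: [0.3, -1.1, -3.9]
grip_width: 0.046
finger_force: 30.0
```

```bash
python3 - <<'E'
from h import *
s,im=snap("wrist","w2"); print(s["tool_pos"],s["eef_rot"],s["grip_width"],s["finger_force"])
plan([.585,.196,.25],1.92,23,0)
cv2.imwrite("pics/w2b.png",cv2.resize(im[170:330,220:420],(800,600*16//15),interpolation=cv2.INTER_CUBIC)[:600])
E
```

```text
[ 0.44904845 -0.23270397  0.08401638] [-3.14105865e+00 -6.10999411e-04  1.62974146e+00] 0.045967000749056054 29.998356699943542
[{"claw": 0, "translation": [0.91, 0.35, -0.36], "spin": -0.08}, {"claw": 0, "translation": [0.91, 0.36, -0.36], "spin": -0.08}, {"claw": 0, "translation": [0.91, 0.37, -0.36], "spin": -0.08}, {"claw": 0, "translation": [0.9, 0.38, -0.36], "spin": -0.08}, {"claw": 0, "translation": [0.9, 0.39, -0.36], "spin": -0.08}, {"claw": 0, "translation": [0.89, 0.4, -0.36], "spin": -0.08}, {"claw": 0, "translation": [0.89, 0.42, -0.36], "spin": -0.08}, {"claw": 0, "translation": [0.88, 0.43, -0.36], "spin": -0.08}]
[{"claw": 0, "translation": [0.88, 0.44, -0.36], "spin": -0.08}, {"claw": 0, "translation": [0.87, 0.45, -0.36], "spin": -0.08}, {"claw": 0, "translation": [0.86, 0.46, -0.36], "spin": -0.08}, {"claw": 0, "translation": [0.86, 0.47, -0.36], "spin": -0.08}, {"claw": 0, "translation": [0.85, 0.48, -0.36], "spin": -0.08}, {"claw": 0, "translation": [0.85, 0.49, -0.36], "spin": -0.08}, {"claw": 0, "translation": [0.84, 0.5, -0.36], "spin": -0.08}, {"claw": 0, "translation": [0.83, 0.51, -0.36], "spin": -0.08}]
[{"claw": 0, "translation": [0.83, 0.52, -0.36], "spin": -0.08}, {"claw": 0, "translation": [0.82, 0.53, -0.36], "spin": -0.08}, {"claw": 0, "translation": [0.81, 0.54, -0.36], "spin": -0.08}, {"claw": 0, "translation": [0.81, 0.55, -0.36], "spin": -0.08}, {"claw": 0, "translation": [0.8, 0.56, -0.36], "spin": -0.08}, {"claw": 0, "translation": [0.79, 0.57, -0.36], "spin": -0.08}, {"claw": 0, "translation": [0.78, 0.58, -0.36], "spin": -0.08}]
```

View pics/w2b.png

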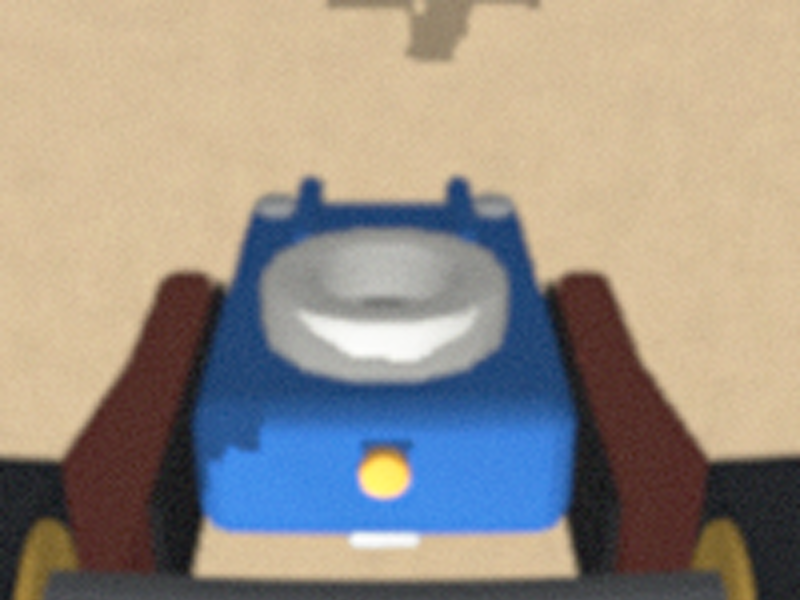

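Request:
{"api": "drive_tool", "payload": {
  "deltas": [
    {"claw": 0, "translation": [0.91, 0.35, -0.36], "spin": -0.08},
    {"claw": 0, "translation": [0.91, 0.36, -0.36], "spin": -0.08},
    {"claw": 0, "translation": [0.91, 0.37, -0.36], "spin": -0.08},
    {"claw": 0, "translation": [0.9, 0.38, -0.36], "spin": -0.08},
    {"claw": 0, "translation": [0.9, 0.39, -0.36], "spin": -0.08},
    {"claw": 0, "translation": [0.89, 0.4, -0.36], "spin": -0.08},
    {"claw": 0, "translation": [0.89, 0.42, -0.36], "spin": -0.08},
    {"claw": 0, "translation": [0.88, 0.43, -0.36], "spin": -0.08}
  ]
}}

```text
time: 6.0
tool_pos: [0.4958, -0.0816, 0.1406]
eef_rot: [-3.14, -0.001, 1.727]
wrist_force: [0.3, 0.5, -3.2]
grip_width: 0.0458
finger_force: 30.0
```

Request:
{"api": "drive_tool", "payload": {
  "deltas": [
    {"claw": 0, "translation": [0.88, 0.44, -0.36], "spin": -0.08},
    {"claw": 0, "translation": [0.87, 0.45, -0.36], "spin": -0.08},
    {"claw": 0, "translation": [0.86, 0.46, -0.36], "spin": -0.08},
    {"claw": 0, "translation": [0.86, 0.47, -0.36], "spin": -0.08},
    {"claw": 0, "translation": [0.85, 0.48, -0.36], "spin": -0.08},
    {"claw": 0, "translation": [0.85, 0.49, -0.36], "spin": -0.08},
    {"claw": 0, "translation": [0.84, 0.5, -0.36], "spin": -0.08},
    {"claw": 0, "translation": [0.83, 0.51, -0.36], "spin": -0.08}
  ]
}}

```text
time: 7.0
tool_pos: [0.5446, 0.0668, 0.1991]
eef_rot: [-3.142, -0.0, 1.823]
wrist_force: [-0.1, -0.2, -3.3]
grip_width: 0.0458
finger_force: 30.0
```

Request:
{"api": "drive_tool", "payload": {
  "deltas": [
    {"claw": 0, "translation": [0.83, 0.52, -0.36], "spin": -0.08},
    {"claw": 0, "translation": [0.82, 0.53, -0.36], "spin": -0.08},
    {"claw": 0, "translation": [0.81, 0.54, -0.36], "spin": -0.08},
    {"claw": 0, "translation": [0.81, 0.55, -0.36], "spin": -0.08},
    {"claw": 0, "translation": [0.8, 0.56, -0.36], "spin": -0.08},
    {"claw": 0, "translation": [0.79, 0.57, -0.36], "spin": -0.08},
    {"claw": 0, "translation": [0.78, 0.58, -0.36], "spin": -0.08}
  ]
}}

```text
time: 7.88
tool_pos: [0.5866, 0.1968, 0.2495]
eef_rot: [-3.142, -0.0, 1.907]
wrist_force: [-0.0, 0.7, -3.1]
grip_width: 0.0458
finger_force: 30.0
```

```bash
python3 - <<'E'
from h import *
s0={"tool_pos":np.array([ 0.44904845,-0.23270397,0.08401638]),"eef_rot":np.array([-3.14105865,-6.1e-4,1.62974146])}
for q in [(198,420),(572,420),(568,530),(212,530),(384,475)]:
    p=onz("wrist",(220+q[0]/4,170+q[1]/4),.084+.0379,s0); print(q,(R.from_euler("xyz",s0["eef_rot"]).inv().apply(p-s0["tool_pos"])).round(4))
s,im=snap("wrist","w3"); print(s["tool_pos"],s["eef_rot"],s["grip_width"],s["time"])
cv2.imwrite("pics/w3b.png",cv2.resize(im[:,100:540],(800,600*400//330)  if 0 else (660,600),interpolation=cv2.INTER_CUBIC))
E
```

```text
(198, 420) [ 0.0082 -0.0203 -0.0379]
(572, 420) [ 0.0082  0.0231 -0.0379]
(568, 530) [-0.0076  0.0237 -0.0379]
(212, 530) [-0.0076 -0.0196 -0.0379]
(384, 475) [ 0.0009  0.0013 -0.0379]
[0.58658511 0.19675685 0.24953255] [-3.14152982e+00 -4.95888808e-05  1.90658560e+00] 0.045846771801655396 7.875
```

View pics/w3b.png

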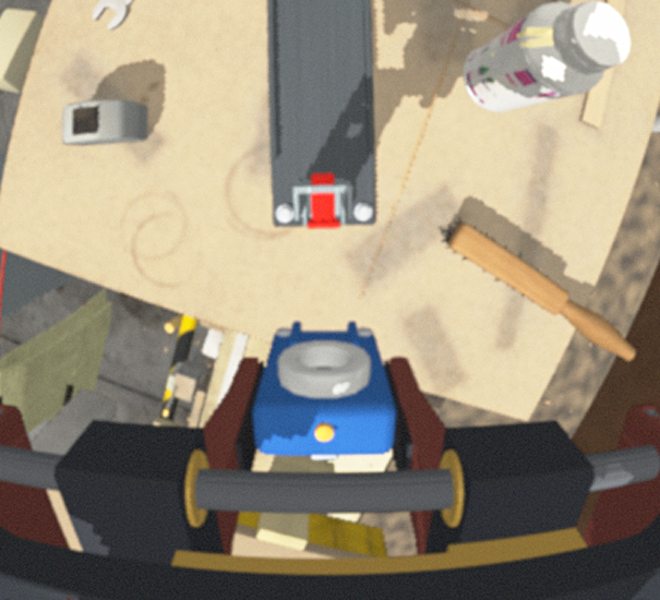

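```bash
cat >> h.py <<'E'
def unit(a): return np.array([np.cos(a),np.sin(a)])
E
python3 - <<'E'
from h import *
s=robot.observe(); im=cv2.imread("pics/w3.png").astype(int)
m=((im[...,0]>=im[...,2]-3)&(im.max(2)<110)).astype(np.uint8); m=cv2.morphologyEx(m,cv2.MORPH_OPEN,np.ones((3,3)))
L=[];Rr=[]
for v in range(4,150,4):
    u=np.where(m[v,265:365])[0]+265
    if len(u)>40: L.append(onz("wrist",(u[0]-.5,v),.008)[:2]); Rr.append(onz("wrist",(u[-1]+.5,v),.008)[:2])
L,Rr=np.array(L),np.array(Rr)
for a in(L,Rr):
    vx,vy,x,y=cv2.fitLine(a.astype(np.float32),cv2.DIST_HUBER,0,.001,.001).ravel(); ang=np.arctan2(vy,vx); ang=ang if ang<0 else ang-np.pi
    print("line",ang,x,y)
    n=unit(ang+np.pi/2); print("offset along n",n@[x,y])
g=lambda u,v,z:onz("wrist",(100+u/1.5,v/1.5),z).round(4)
print("near edge",g(273,226,.008),g(376,226,.008),"bolts",g(285,213,.012),g(363,213,.012),"sheet top",g(295,188,.142),g(350,188,.142),"latch tip",g(313,175,.1305),g(333,175,.1305))
E
```

```text
line -2.1370778 0.51829773 0.27496353
offset along n 0.2898751
line -2.2755437 0.5983705 0.3030958
offset along n 0.25946584
near edge [0.5389 0.2116 0.008 ] [0.6241 0.2415 0.008 ] bolts [0.5454 0.2263 0.012 ] [0.6088 0.2486 0.012 ] sheet top [0.5514 0.2583 0.142 ] [0.5814 0.2688 0.142 ] latch tip [0.5587 0.2685 0.1305] [0.5699 0.2725 0.1305]
```

Request:
{"api": "drive_tool", "payload": {
  "deltas": [
    {"claw": 0, "translation": [0, 0, 1], "spin": 0},
    {"claw": 0, "translation": [0, 0, 1], "spin": 0},
    {"claw": 0, "translation": [0, 0, 1], "spin": 0},
    {"claw": 0, "translation": [0, 0, 1], "spin": 0},
    {"claw": 0, "translation": [0, 0, 1], "spin": 0},
    {"claw": 0, "translation": [0, 0, 1], "spin": 0},
    {"claw": 0, "translation": [0, 0, 1], "spin": 0},
    {"claw": 0, "translation": [0, 0, 0], "spin": 0}
  ]
}}

```text
time: 8.93
tool_pos: [0.585, 0.1954, 0.1076]
eef_rot: [-3.138, -0.0, 1.906]
wrist_force: [0.1, -0.7, -3.7]
grip_width: 0.046
finger_force: 30.0
```

```bash
python3 - <<'E'
from h import *
s,im=snap("wrist","w4"); print(s["tool_pos"],s["eef_rot"],s["grip_width"],s["time"])
cv2.imwrite("pics/w4b.png",cv2.resize(im[80:330,180:460],(672,600),interpolation=cv2.INTER_CUBIC))
E
```

```text
[0.58496205 0.19537054 0.10757511] [-3.13792364e+00 -4.58667887e-04  1.90587022e+00] 0.0460497380328291 8.925
```

View pics/w4b.png

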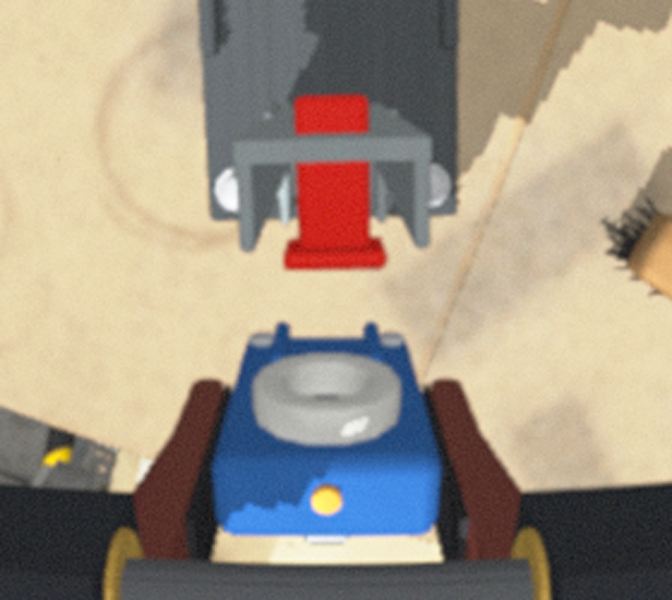

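```bash
python3 - <<'E'
from h import *
s={"tool_pos":np.array([0.58496205,0.19537054,0.10757511]),"eef_rot":np.array([-3.13792364,-4.6e-4,1.90587])}
r=R.from_euler("xyz",s["eef_rot"])
def g(n,u,v,z): p=onz("wrist",(180+u/2.4,80+v/2.4),z,s); print(n,p.round(4),r.inv().apply(p-s["tool_pos"]).round(4))
g("inL",236,138,.142);g("inR",433,138,.142);g("outC",334,163,.142);g("latchL",297,97,.1305);g("latchR",369,97,.1305)
for q in [(215,458),(440,458),(437,532),(219,532),(326,500)]: g("br",*q,.1455)
E
```

```text
inL [0.5485 0.257  0.142 ] [ 0.0702 -0.0142 -0.0343]
inR [0.5803 0.2682 0.142 ] [ 0.0703  0.0195 -0.0345]
outC [0.5658 0.2584 0.142 ] [ 0.0658  0.0025 -0.0344]
latchL [0.5558 0.2665 0.1305] [ 0.0767 -0.0042 -0.0229]
latchR [0.5684 0.2709 0.1305] [ 0.0768  0.0091 -0.0229]
br [0.5627 0.1987 0.1455] [ 0.0104 -0.0201 -0.0378]
br [0.6034 0.2129 0.1455] [ 0.0106  0.023  -0.038 ]
br [0.6098 0.1966 0.1455] [-0.007   0.0237 -0.038 ]
br [0.5681 0.182  0.1455] [-0.0071 -0.0205 -0.0379]
br [0.5859 0.1969 0.1455] [ 0.0012  0.0012 -0.0379]
```

Request:
{"api": "drive_tool", "payload": {
  "deltas": [
    {"claw": 0, "translation": [0, 0.06, -0.92], "spin": 0},
    {"claw": 0, "translation": [0, 0, -0.92], "spin": 0},
    {"claw": 0, "translation": [0, 0, -0.92], "spin": 0},
    {"claw": 0, "translation": [0, 0, -0.92], "spin": 0},
    {"claw": 0, "translation": [0, 0, -0.92], "spin": 0},
    {"claw": 0, "translation": [0.86, 0, 0], "spin": 0},
    {"claw": 0, "translation": [0.86, 0, 0], "spin": 0},
    {"claw": 0, "translation": [0.86, 0, 0], "spin": 0}
  ]
}}

```text
time: 9.98
tool_pos: [0.5691, 0.2461, 0.2002]
eef_rot: [-3.14, -0.0, 1.906]
wrist_force: [-0.3, 0.3, -4.1]
grip_width: 0.0459
finger_force: 30.0
```

Request:
{"api": "drive_tool", "payload": {
  "deltas": [
    {"claw": 0, "translation": [0.86, 0, 0], "spin": 0},
    {"claw": 0, "translation": [0.86, 0, 0], "spin": 0},
    {"claw": 0, "translation": [0.86, 0, 0], "spin": 0},
    {"claw": 0, "translation": [0, 0, 0.87], "spin": 0},
    {"claw": 0, "translation": [0, 0, 0.87], "spin": 0},
    {"claw": 0, "translation": [0, 0, 0.87], "spin": 0},
    {"claw": 0, "translation": [0, 0, 0.87], "spin": 0},
    {"claw": 0, "translation": [0, 0, 0.87], "spin": 0}
  ]
}}

```text
time: 10.98
tool_pos: [0.5534, 0.293, 0.1127]
eef_rot: [-3.141, -0.0, 1.905]
wrist_force: [0.2, 0.3, -3.4]
grip_width: 0.0459
finger_force: 30.0
```

```bash
cat > rel.py <<'E'
from h import *
# stand frame from w4: tool yaw 1.906 = stand -y; bracket true contact pose
s0=np.array([0.58496205,0.19537054]); ex=unit(1.906); ey=np.array([np.sin(1.906),-np.cos(1.906)])
def report():
    s=robot.observe(); d=np.array(s["tool_pos"])[:2]-s0
    print("past contact(x) mm",round(1e3*(d@ex-.0785),2),"lateral err mm",round(1e3*(d@ey-.0012),2),"z",s["tool_pos"][2],"bottom above home mm",round(1e3*(s["tool_pos"][2]-.0841),2),"yaw",s["eef_rot"][2],"F",np.array(s["wrist_force"]).round(1),s["time"])
E
python3 -c "
from rel import *;report()"
```

```text
past contact(x) mm 24.02 lateral err mm 1.14 z 0.11265398822410581 bottom above home mm 28.55 yaw 1.9051686305068891 F [ 0.2  0.3 -3.4] 10.975
```

Request:
{"api": "drive_tool", "payload": {
  "deltas": [
    {"claw": 0, "translation": [0, -0.055, 0.87], "spin": 0},
    {"claw": 0, "translation": [0, 0, 0], "spin": 0},
    {"claw": 0, "translation": [-0.5, 0, 0], "spin": 0},
    {"claw": 0, "translation": [0, 0, 0], "spin": 0}
  ]
}}

```text
time: 11.48
tool_pos: [0.5568, 0.283, 0.0976]
eef_rot: [3.14, 0.0, 1.905]
wrist_force: [-0.4, 0.2, -2.4]
grip_width: 0.0456
finger_force: 30.0
```

```bash
python3 -c "
from rel import *;report()"
```

```text
past contact(x) mm 13.57 lateral err mm 1.0 z 0.09757742379614501 bottom above home mm 13.48 yaw 1.9051285688932371 F [-0.4  0.2 -2.4] 11.475
```

Request:
{"api": "drive_tool", "payload": {
  "deltas": [
    {"claw": 0, "translation": [0, -0.04, 0.11], "spin": 0},
    {"claw": 0, "translation": [-0.25, 0, 0], "spin": 0},
    {"claw": 0, "translation": [-0.25, 0, 0], "spin": 0},
    {"claw": 0, "translation": [-0.2, 0, 0], "spin": 0},
    {"claw": 0, "translation": [0, 0, 0], "spin": 0}
  ]
}}

```text
time: 12.1
tool_pos: [0.5591, 0.2715, 0.0946]
eef_rot: [3.141, -0.003, 1.905]
wrist_force: [-2.8, 6.9, -3.1]
grip_width: 0.0458
finger_force: 30.0
```

```bash
python3 -c "
from rel import *;report()"
```

```text
past contact(x) mm 1.88 lateral err mm -0.56 z 0.09461193422977575 bottom above home mm 10.51 yaw 1.9051269319153148 F [-2.8  6.9 -3.1] 12.1
```

Request:
{"api": "drive_tool", "payload": {
  "deltas": [
    {"claw": 0, "translation": [-0.07, 0, 0], "spin": 0},
    {"claw": 0, "translation": [0, 0, 0.2], "spin": 0},
    {"claw": 0, "translation": [0, 0, 0.2], "spin": 0},
    {"claw": 0, "translation": [0, 0, 0.15], "spin": 0},
    {"claw": 0, "translation": [0, 0, 0], "spin": 0}
  ]
}}

```text
time: 12.72
tool_pos: [0.56, 0.2717, 0.0841]
eef_rot: [3.139, -0.004, 1.905]
wrist_force: [-2.8, 10.5, -1.8]
grip_width: 0.0458
finger_force: 30.0
```

```bash
python3 -c "
from rel import *;report()"
```

```text
past contact(x) mm 1.82 lateral err mm 0.4 z 0.08414883495189007 bottom above home mm 0.05 yaw 1.905499543324752 F [-2.8 10.5 -1.8] 12.725
```

Request:
{"api": "drive_tool", "payload": {
  "deltas": [
    {"claw": 0, "translation": [0, 0, 0.1], "spin": 0},
    {"claw": 0, "translation": [0, 0, 0.1], "spin": 0},
    {"claw": 0, "translation": [0, 0, 0], "spin": 0}
  ]
}}

```text
time: 13.1
tool_pos: [0.5602, 0.2717, 0.0835]
eef_rot: [3.138, -0.004, 1.905]
wrist_force: [-9.9, 8.3, 24.2]
grip_width: 0.0459
finger_force: 30.0
```

```bash
python3 - <<'E'
from rel import *
report()
s,im=snap("wrist","w5"); a=im[80:330,180:460]
t=robot.camera("side"); cv2.imwrite("pics/s5.png",t)
cv2.imwrite("pics/m5.png",np.hstack([cv2.resize(a,(448,400),interpolation=cv2.INTER_CUBIC),cv2.resize(t[220:360,235:355],(343,400),interpolation=cv2.INTER_CUBIC)]))
E
```

```text
past contact(x) mm 1.7 lateral err mm 0.5 z 0.08349404860863797 bottom above home mm -0.61 yaw 1.905412507847359 F [-9.9  8.3 24.2] 13.1
```

View pics/m5.png

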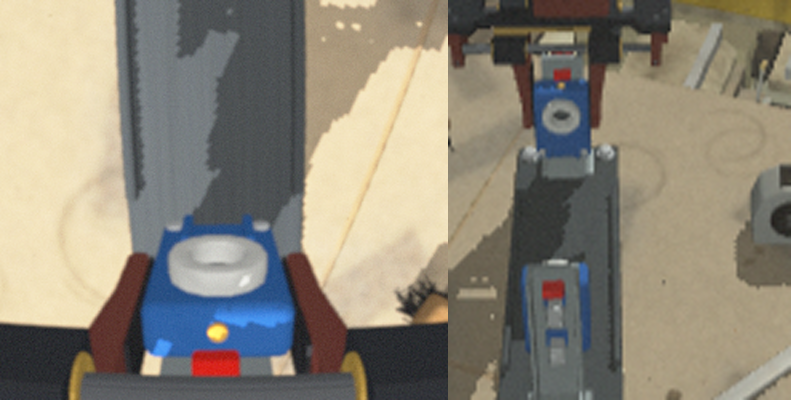

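Request:
{"api": "drive_tool", "payload": {
  "deltas": [
    {"claw": 0, "translation": [0.06, -0.02, 0.1], "spin": 0},
    {"claw": 0, "translation": [0, 0, 0.1], "spin": 0},
    {"claw": 0, "translation": [0, 0, 0], "spin": 0}
  ]
}}

```text
time: 13.58
tool_pos: [0.5605, 0.2711, 0.0815]
eef_rot: [3.137, -0.001, 1.906]
wrist_force: [-11.4, 1.3, 38.9]
grip_width: 0.0461
finger_force: 30.0
```

```bash
cat >> rel.py <<'E'
def red():
    s,im=snap("wrist","r%d"%(1000*robot.observe()["time"])); h=cv2.cvtColor(im,cv2.COLOR_BGR2HSV)[200:330,280:360]
    m=cv2.inRange(h,(0,180,120),(6,255,255))|cv2.inRange(h,(174,180,120),(180,255,255))
    v,u=np.where(m); print("red rows",v.min()+200 if len(v) else None,v.max()+200 if len(v) else None,len(v),"cols",u.min()+280,u.max()+280)
    col=im[:,int(u.mean())+280]; print([tuple(int(q) for q in col[k]) for k in range(270,312,3)])
E
python3 -c "
from rel import *;report();red()"
```

```text
past contact(x) mm 1.11 lateral err mm 0.59 z 0.08146367058454733 bottom above home mm -2.64 yaw 1.905754099835453 F [-11.4   1.3  38.9] 13.575
red rows 301 314 381 cols 300 328
[(152, 92, 48), (163, 98, 47), (169, 101, 49), (170, 103, 51), (130, 119, 125), (75, 178, 231), (118, 249, 255), (105, 237, 255), (123, 139, 161), (170, 100, 51), (121, 76, 133), (21, 30, 170), (31, 35, 189), (29, 33, 217)]
```

```bash
python3 -c "
from rel import *
for i in range(4): report(); print(robot.observe()['torque'].round(2)); robot.camera('side')
c=lambda st:0
w=cv2.imread('pics/w4.png'); 
def dot(im):
    h=cv2.cvtColor(im,cv2.COLOR_BGR2HSV)[270:300,290:340]; m=cv2.inRange(h,(15,120,180),(32,255,255)); v,u=np.where(m); print('dot',u.mean()+290,v.mean()+270,len(u))
def blue(im):
    h=cv2.cvtColor(im,cv2.COLOR_BGR2HSV); m=cv2.inRange(h,(100,120,40),(125,255,255))[200:305,240:400]
    for r in (65,75,85,95): u=np.where(m[r])[0]; print(r+200,u.min()+240,u.max()+240)
import glob
for f in ['pics/w4.png','pics/w5.png',sorted(glob.glob('pics/r*.png'))[-1]]: im=cv2.imread(f); dot(im); blue(im)
"
```

```text
past contact(x) mm 1.15 lateral err mm 0.6 z 0.08147378413075888 bottom above home mm -2.63 yaw 1.905704173924395 F [-11.3   0.5  38.2] 13.625
[-0.02  2.17 -0.02]
past contact(x) mm 1.11 lateral err mm 0.59 z 0.08148416047482823 bottom above home mm -2.62 yaw 1.9056450452677536 F [-11.6  -0.2  38.2] 13.675
[ 0.01  2.1  -0.06]
past contact(x) mm 1.11 lateral err mm 0.6 z 0.08147614880476199 bottom above home mm -2.62 yaw 1.9056368263878571 F [-11.8   0.9  38.6] 13.725
[0.02 2.07 0.03]
past contact(x) mm 1.11 lateral err mm 0.62 z 0.08149873422290971 bottom above home mm -2.6 yaw 1.9056136126793144 F [-11.9   1.2  38.2] 13.775
[0.06 2.1  0.06]
dot 315.7093023255814 287.5232558139535 86
265 270 361
275 268 364
285 268 363
295 269 362
dot 315.4795918367347 287.36734693877554 98
265 270 362
275 267 364
285 269 363
295 269 362
dot 315.6363636363636 288.17171717171715 99
265 269 362
275 267 365
285 267 364
295 268 363
```

```bash
python3 -c "
from rel import *
s=robot.observe(); r=R.from_euler('xyz',s['eef_rot'])
for n,p in dict(out=(-.0013,.002,-.049),out_low=(-.0013,.002,-.042),flush=(-.0083,.002,-.049),back=(-.0083,.002,-.0379),mid=(.0012,.0012,-.0379),back_raw=(-.0072,.0012,-.0379)).items(): print(n,proj('wrist',s['tool_pos']+r.apply(p)))
im=cv2.imread('pics/w5.png'); import glob; f=sorted(glob.glob('pics/r*.png'))[-1]; im=cv2.imread(f)
cv2.imwrite('pics/z.png',cv2.resize(im[255:320,260:370],(770,455),interpolation=cv2.INTER_CUBIC))
"
```

```text
out [317.62569038 306.3545474 ]
out_low [317.54408714 297.48568829]
flush [317.56444519 318.46345259]
back [317.44651837 304.38148284]
mid [315.81570929 288.25012314]
back_raw [315.79812113 302.57279381]
```

Request:
{"api": "drive_tool", "payload": {
  "deltas": [
    {"claw": 0, "translation": [0, 0, -0.2], "spin": 0},
    {"claw": 0.7, "translation": [0, 0, 0], "spin": 0},
    {"claw": 0.7, "translation": [0, 0, 0], "spin": 0},
    {"claw": 0.9, "translation": [0, 0, -0.3], "spin": 0},
    {"claw": 0.9, "translation": [0, 0, -1], "spin": 0},
    {"claw": 0.9, "translation": [0, 0, -1], "spin": 0},
    {"claw": 0.9, "translation": [0, 0, -1], "spin": 0},
    {"claw": 0.9, "translation": [0, 0, -1], "spin": 0}
  ]
}}

```text
time: 14.82
tool_pos: [0.5592, 0.2695, 0.1661]
eef_rot: [-3.141, 0.0, 1.906]
wrist_force: [0.4, -0.0, -0.7]
grip_width: 0.0789
finger_force: 0.0
```

Request:
{"api": "drive_tool", "payload": {
  "deltas": [
    {"claw": 1, "translation": [-1, 0, -1], "spin": 0},
    {"claw": 1, "translation": [-1, 0, 0], "spin": 0},
    {"claw": 1, "translation": [-1, 0, 0], "spin": 0},
    {"claw": 1, "translation": [-1, 0, 0], "spin": 0}
  ]
}}

```text
time: 15.32
tool_pos: [0.5852, 0.1926, 0.1843]
eef_rot: [-3.14, -0.0, 1.905]
wrist_force: [0.9, -0.2, -0.2]
grip_width: 0.0879
finger_force: 0.0
```

```bash
python3 - <<'E'
from h import *
s,im=snap("wrist","w6"); print(s["tool_pos"],s["eef_rot"],s["grip_width"],s["time"],s["wrist_force"])
p=proj("wrist",[.5602,.2717,.122]); print(p); u,v=map(int,p)
u=min(max(u,140),500); v=min(max(v,95),300)
cv2.imwrite("pics/w6b.png",cv2.resize(im[v-95:v+95,u-127:u+127],(800,600),interpolation=cv2.INTER_CUBIC)); print(u,v)
E
```

```text
[0.58523113 0.19258839 0.18430339] [-3.13954950e+00 -2.95531650e-04  1.90531491e+00] 0.08786439840520903 15.325 [ 0.89055676 -0.24381676 -0.22827462]
[317.13176121 104.06763666]
317 104
```

View pics/w6b.png

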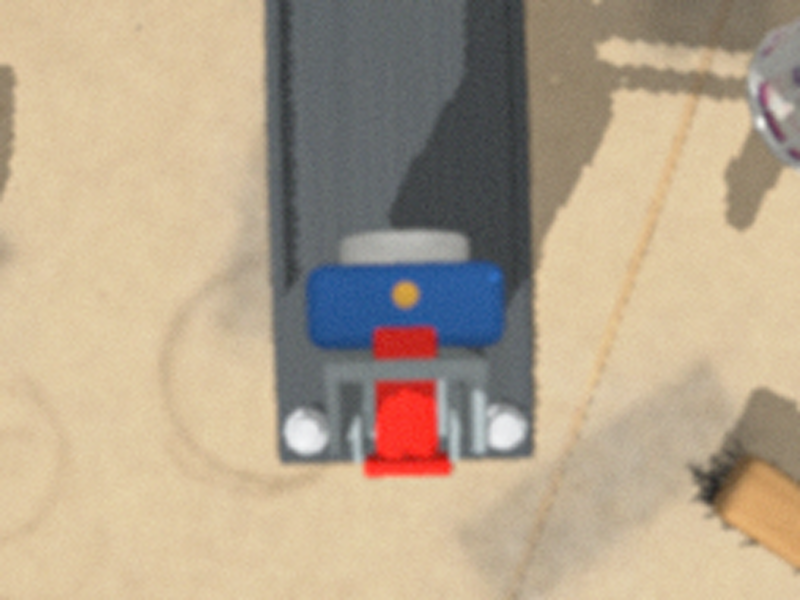

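```bash
python3 - <<'E'
from h import *
plan([.4555,-.4243,.17],.19,32,1)
E
```

```text
[{"claw": 1, "translation": [-0.84, -0.51, 0.02], "spin": 0.36}, {"claw": 1, "translation": [-0.87, -0.46, 0.02], "spin": 0.36}, {"claw": 1, "translation": [-0.89, -0.41, 0.02], "spin": 0.36}, {"claw": 1, "translation": [-0.91, -0.37, 0.02], "spin": 0.36}, {"claw": 1, "translation": [-0.93, -0.32, 0.02], "spin": 0.36}, {"claw": 1, "translation": [-0.95, -0.27, 0.02], "spin": 0.36}, {"claw": 1, "translation": [-0.96, -0.22, 0.02], "spin": 0.36}, {"claw": 1, "translation": [-0.97, -0.16, 0.02], "spin": 0.36}]
[{"claw": 1, "translation": [-0.98, -0.11, 0.02], "spin": 0.36}, {"claw": 1, "translation": [-0.98, -0.06, 0.02], "spin": 0.36}, {"claw": 1, "translation": [-0.98, -0.01, 0.02], "spin": 0.36}, {"claw": 1, "translation": [-0.98, 0.05, 0.02], "spin": 0.36}, {"claw": 1, "translation": [-0.98, 0.1, 0.02], "spin": 0.36}, {"claw": 1, "translation": [-0.97, 0.15, 0.02], "spin": 0.36}, {"claw": 1, "translation": [-0.96, 0.2, 0.02], "spin": 0.36}, {"claw": 1, "translation": [-0.95, 0.25, 0.02], "spin": 0.36}]
[{"claw": 1, "translation": [-0.93, 0.3, 0.02], "spin": 0.36}, {"claw": 1, "trans
[... 222 characters left out ...]
: 0.36}, {"claw": 1, "translation": [-0.82, 0.54, 0.02], "spin": 0.36}, {"claw": 1, "translation": [-0.79, 0.58, 0.02], "spin": 0.36}, {"claw": 1, "translation": [-0.76, 0.62, 0.02], "spin": 0.36}]
[{"claw": 1, "translation": [-0.72, 0.66, 0.02], "spin": 0.36}, {"claw": 1, "translation": [-0.69, 0.7, 0.02], "spin": 0.36}, {"claw": 1, "translation": [-0.65, 0.74, 0.02], "spin": 0.36}, {"claw": 1, "translation": [-0.61, 0.77, 0.02], "spin": 0.36}, {"claw": 1, "translation": [-0.57, 0.8, 0.02], "spin": 0.36}, {"claw": 1, "translation": [-0.52, 0.83, 0.02], "spin": 0.36}, {"claw": 1, "translation": [-0.48, 0.86, 0.02], "spin": 0.36}, {"claw": 1, "translation": [-0.43, 0.88, 0.02], "spin": 0.36}]
```

Request:
{"api": "drive_tool", "payload": {
  "deltas": [
    {"claw": 1, "translation": [-0.84, -0.51, 0.02], "spin": 0.36},
    {"claw": 1, "translation": [-0.87, -0.46, 0.02], "spin": 0.36},
    {"claw": 1, "translation": [-0.89, -0.41, 0.02], "spin": 0.36},
    {"claw": 1, "translation": [-0.91, -0.37, 0.02], "spin": 0.36},
    {"claw": 1, "translation": [-0.93, -0.32, 0.02], "spin": 0.36},
    {"claw": 1, "translation": [-0.95, -0.27, 0.02], "spin": 0.36},
    {"claw": 1, "translation": [-0.96, -0.22, 0.02], "spin": 0.36},
    {"claw": 1, "translation": [-0.97, -0.16, 0.02], "spin": 0.36}
  ]
}}

```text
time: 16.38
tool_pos: [0.5524, 0.039, 0.1823]
eef_rot: [3.142, -0.0, 1.47]
wrist_force: [0.5, -0.1, 0.4]
grip_width: 0.0881
finger_force: 0.0
```

Request:
{"api": "drive_tool", "payload": {
  "deltas": [
    {"claw": 1, "translation": [-0.98, -0.11, 0.02], "spin": 0.36},
    {"claw": 1, "translation": [-0.98, -0.06, 0.02], "spin": 0.36},
    {"claw": 1, "translation": [-0.98, -0.01, 0.02], "spin": 0.36},
    {"claw": 1, "translation": [-0.98, 0.05, 0.02], "spin": 0.36},
    {"claw": 1, "translation": [-0.98, 0.1, 0.02], "spin": 0.36},
    {"claw": 1, "translation": [-0.97, 0.15, 0.02], "spin": 0.36},
    {"claw": 1, "translation": [-0.96, 0.2, 0.02], "spin": 0.36},
    {"claw": 1, "translation": [-0.95, 0.25, 0.02], "spin": 0.36}
  ]
}}

```text
time: 17.38
tool_pos: [0.5192, -0.1146, 0.179]
eef_rot: [-3.142, -0.0, 1.038]
wrist_force: [-0.1, 0.1, 1.2]
grip_width: 0.088
finger_force: 0.0
```

Request:
{"api": "drive_tool", "payload": {
  "deltas": [
    {"claw": 1, "translation": [-0.93, 0.3, 0.02], "spin": 0.36},
    {"claw": 1, "translation": [-0.92, 0.35, 0.02], "spin": 0.36},
    {"claw": 1, "translation": [-0.9, 0.4, 0.02], "spin": 0.36},
    {"claw": 1, "translation": [-0.87, 0.45, 0.02], "spin": 0.36},
    {"claw": 1, "translation": [-0.85, 0.5, 0.02], "spin": 0.36},
    {"claw": 1, "translation": [-0.82, 0.54, 0.02], "spin": 0.36},
    {"claw": 1, "translation": [-0.79, 0.58, 0.02], "spin": 0.36},
    {"claw": 1, "translation": [-0.76, 0.62, 0.02], "spin": 0.36}
  ]
}}

```text
time: 18.38
tool_pos: [0.4853, -0.268, 0.1758]
eef_rot: [-3.141, -0.0, 0.606]
wrist_force: [0.4, 0.0, -0.7]
grip_width: 0.088
finger_force: 0.0
```

Request:
{"api": "drive_tool", "payload": {
  "deltas": [
    {"claw": 1, "translation": [-0.72, 0.66, 0.02], "spin": 0.36},
    {"claw": 1, "translation": [-0.69, 0.7, 0.02], "spin": 0.36},
    {"claw": 1, "translation": [-0.65, 0.74, 0.02], "spin": 0.36},
    {"claw": 1, "translation": [-0.61, 0.77, 0.02], "spin": 0.36},
    {"claw": 1, "translation": [-0.57, 0.8, 0.02], "spin": 0.36},
    {"claw": 1, "translation": [-0.52, 0.83, 0.02], "spin": 0.36},
    {"claw": 1, "translation": [-0.48, 0.86, 0.02], "spin": 0.36},
    {"claw": 1, "translation": [-0.43, 0.88, 0.02], "spin": 0.36}
  ]
}}

```text
time: 19.38
tool_pos: [0.4508, -0.4212, 0.1726]
eef_rot: [-3.141, 0.0, 0.174]
wrist_force: [-0.4, 0.0, -0.0]
grip_width: 0.0876
finger_force: 0.0
```

```bash
cat > rol.py <<'E'
from h import *
def look(name,z):
    s,im=snap("wrist",name); print(s["tool_pos"],s["eef_rot"],s["time"])
    h=cv2.cvtColor(im,cv2.COLOR_BGR2HSV); r=R.from_euler("xyz",s["eef_rot"])
    t=lambda p:r.inv().apply(p-s["tool_pos"])
    b=cv2.inRange(h,(15,170,120),(30,255,255)); g=cv2.inRange(h,(0,0,60),(180,50,255))
    for nm,m in(("brass",b),("grey",g)):
        n,l,st,c=cv2.connectedComponentsWithStats(m)
        for k in range(1,n):
            if 40<st[k][4]<9000:
                mm=(l==k).astype(np.uint8); (cx,cy),wh,a=cv2.minAreaRect(np.argwhere(mm)[:,::-1].astype(np.float32))
                p=onz("wrist",(cx,cy),z,s); print(nm,st[k],np.round((cx,cy,*wh,a),1),p.round(4),"tool",t(p).round(4))
E
python3 -c "
from rol import *; look('w7',.02)"
```

```text
[ 0.45077985 -0.42115896  0.17257178] [-3.14144551e+00  1.30518086e-05  1.74215008e-01] 19.375
brass [ 97 126  17  12 130] [105.2 131.2  17.1   9.4  11.3] [ 0.4816 -0.1631  0.02  ] tool [ 0.0751 -0.2488  0.1526]
grey [ 82   3  20  34 128] [90.4 18.1 14.9 33.9 12.1] [ 0.6217 -0.1134  0.02  ] tool [ 0.2217 -0.2734  0.1526]
grey [ 39  83  80  10 664] [78.5 87.2 79.1  8.8  0.8] [ 0.5336 -0.111   0.02  ] tool [ 0.1353 -0.2911  0.1526]
grey [310  98  17  17 183] [319.1 105.7  15.8  15.5   9.5] [ 0.5378 -0.41    0.02  ] tool [0.0876 0.0042 0.1526]
grey [ 298  116   41  129 4930] [318. 180. 128.  40.  90.] [ 0.4622 -0.4224  0.02  ] tool [0.0111 0.0033 0.1526]
grey [ 19 120  43  12 387] [ 40.  125.5  42.5   9.3   4.2] [ 0.481  -0.0339  0.02  ] tool [ 0.0969 -0.3761  0.1526]
grey [   0  246   93  152 4954] [ 20.1 316.8  69.8 156.1  33.3] [0.087  0.1371 0.02  ] tool [-0.2615 -0.6129  0.1527]
grey [  3 274  15   7  65] [ 10. 277.  14.   6.   0.] [0.1906 0.1239 0.02  ] tool [-0.1617 -0.5819  0.1527]
grey [ 479  331  139   69 2926] [557.  383.2  48.4 152.9  62.5] [ 0.1202 -1.0209  0.02  ] tool [-0.4295  0.5333  0.1525]
grey [ 40 356  12  13  82] [ 44.8 362.8  16.3   5.7  45. ] [-0.0406  0.1121  0.02  ] tool [-0.3915 -0.6103  0.1527]
grey [ 41 374  11  12  60] [ 45.5 380.   14.8   4.9  45. ] [-0.1275  0.1513  0.02  ] tool [-0.4703 -0.664   0.1527]
```

Request:
{"api": "drive_tool", "payload": {
  "deltas": [
    {"claw": 1, "translation": [0.2, 0, 0.9], "spin": 0.04},
    {"claw": 1, "translation": [0, 0, 1], "spin": 0},
    {"claw": 1, "translation": [0, 0, 1], "spin": 0},
    {"claw": 1, "translation": [0, 0, 1], "spin": 0},
    {"claw": 1, "translation": [0, 0, 1], "spin": 0},
    {"claw": 1, "translation": [0, 0, 1], "spin": 0},
    {"claw": 1, "translation": [0, 0, 0], "spin": 0}
  ]
}}

```text
time: 20.3
tool_pos: [0.4539, -0.4166, 0.0521]
eef_rot: [-3.137, 0.002, 0.173]
wrist_force: [0.8, 0.4, -0.5]
grip_width: 0.0875
finger_force: 0.0
```

```bash
python3 -c "
from h import *
plan([.4621,-.4214,.004],.165,4,1); s=robot.observe(); print(s['tool_pos'],s['eef_rot'])"
```

```text
[{"claw": 1, "translation": [0.09, 0.08, 0.6], "spin": 0.01}, {"claw": 1, "translation": [0.09, 0.08, 0.6], "spin": 0.01}, {"claw": 1, "translation": [0.09, 0.08, 0.6], "spin": 0.01}, {"claw": 1, "translation": [0.09, 0.08, 0.6], "spin": 0.01}]
[ 0.4539276  -0.41660892  0.05210777] [-3.13688048e+00  2.48665493e-03  1.72707254e-01]
```

Request:
{"api": "drive_tool", "payload": {
  "deltas": [
    {"claw": 1, "translation": [0.18, 0.16, 0.5], "spin": 0.03},
    {"claw": 1, "translation": [0.18, 0.16, 0.5], "spin": 0.03},
    {"claw": 1, "translation": [0, 0, 0.8], "spin": 0},
    {"claw": 1, "translation": [0, 0, 0.5], "spin": 0},
    {"claw": 1, "translation": [0, 0, 0], "spin": 0}
  ]
}}

```text
time: 20.92
tool_pos: [0.4624, -0.4235, 0.0073]
eef_rot: [-3.139, 0.001, 0.163]
wrist_force: [0.7, 0.3, 0.9]
grip_width: 0.088
finger_force: 0.0
```

Request:
{"api": "drive_tool", "payload": {
  "deltas": [
    {"claw": 1, "translation": [0, -0.06, 0.15], "spin": 0},
    {"claw": 0, "translation": [0, 0, 0], "spin": 0},
    {"claw": 0, "translation": [0, 0, 0], "spin": 0},
    {"claw": 0, "translation": [0, 0, 0], "spin": 0},
    {"claw": 0, "translation": [0, 0, 0], "spin": 0},
    {"claw": 0, "translation": [0, 0, 0], "spin": 0},
    {"claw": 0, "translation": [0, 0, 0], "spin": 0}
  ]
}}

```text
time: 21.8
tool_pos: [0.463, -0.423, 0.0056]
eef_rot: [-3.141, 0.0, 0.163]
wrist_force: [0.3, -0.7, 0.0]
grip_width: 0.0393
finger_force: 29.8
```

```bash
python3 -c "
from h import *
s=robot.observe(); print(s['tool_pos'],s['eef_rot'],s['grip_width'],s['finger_force'],s['joint_pos'])"
```

```text
[ 0.46296174 -0.4229785   0.00560185] [-3.14129200e+00  5.85132516e-05  1.62754467e-01] 0.039300644927475446 29.834124147892 [-8.50459381e-01  6.45539644e-01  1.63510955e+00  1.44254925e-04
  8.61229542e-01  5.57488490e-01]
```

Request:
{"api": "drive_tool", "payload": {
  "deltas": [
    {"claw": 0, "translation": [0, 0, -0.5], "spin": 0},
    {"claw": 0, "translation": [0, 0, -1], "spin": 0},
    {"claw": 0, "translation": [0, 0, -1], "spin": 0},
    {"claw": 0, "translation": [0, 0, -1], "spin": 0},
    {"claw": 0, "translation": [0, 0, 0], "spin": 0}
  ]
}}

```text
time: 22.42
tool_pos: [0.4639, -0.4242, 0.0775]
eef_rot: [3.139, -0.002, 0.163]
wrist_force: [-0.7, -0.4, -2.8]
grip_width: 0.0394
finger_force: 29.8
```

```bash
cat > go.py <<'E'
from h import *
T=np.array([.5605,.2713]); Y0=1.906; ex=unit(Y0); H=T+.0017*ex; F=H+.010*ex
def pose(th,d,r0,lat=0.):  # TCP xy: roller yawed th, brass tip (free length) d beyond the floor along its axis
    return F+(.100+d-r0)*unit(Y0+th)
E
python3 - <<'E'
from go import *
s,im=snap("wrist","w8"); print(s["tool_pos"],s["eef_rot"],s["grip_width"],s["wrist_force"],s["time"])
r=R.from_euler("xyz",s["eef_rot"]); h=cv2.cvtColor(im,cv2.COLOR_BGR2HSV)
# brightness profile along the axis ahead of the fingers, rows to tool x at axis height / barrel top
za=s["tool_pos"][2]+.0144
c0=proj("wrist",s["tool_pos"]+r.apply([.08,.0012,-.0144])); print("axis px at x=.08",c0)
col=int(round(c0[0])); v=h[:,col-1:col+2,2].mean(1); sat=h[:,col-1:col+2,1].mean(1)
for k in range(60,190,3):
    x=r.inv().apply(onz("wrist",(col,k),za,s)-s["tool_pos"])[0]; print(k,int(v[k]),int(sat[k]),round(1e3*x,1),end=" | ")
print(); print("bottle cap",onz("top",(186,156),.185))
E
```

```text
[ 0.46393601 -0.42415568  0.07746248] [ 3.13863023e+00 -1.90034612e-03  1.62833800e-01] 0.03935675431964609 [-0.6631111  -0.43107428 -2.83052253] 22.425
axis px at x=.08 [318.64416317 116.32450242]
60 213 70 107.4 | 63 213 72 106.0 | 66 216 70 104.5 | 69 214 71 103.1 | 72 212 72 101.6 | 75 215 72 100.2 | 78 214 73 98.7 | 81 213 71 97.3 | 84 214 71 95.9 | 87 213 69 94.4 | 90 212 69 93.0 | 93 212 73 91.6 | 96 211 70 90.1 | 99 210 71 88.7 | 102 211 74 87.3 | 105 215 71 85.9 | 108 216 69 84.4 | 111 208 38 83.0 | 114 221 5 81.6 | 117 231 3 80.2 | 120 237 3 78.7 | 123 239 2 77.3 | 126 238 3 75.9 | 129 238 2 74.4 | 132 239 2 73.0 | 135 240 2 71.6 | 138 145 6 70.1 | 141 42 21 68.7 | 144 66 9 67.3 | 147 68 12 65.8 | 150 67 22 64.4 | 153 70 9 62.9 | 156 168 5 61.5 | 159 242 2 60.0 | 162 243 3 58.5 | 165 243 2 57.1 | 168 243 3 55.6 | 171 216 6 54.1 | 174 72 19 52.6 | 177 86 17 51.2 | 180 159 4 49.7 | 183 162 6 48.2 | 186 163 6 46.6 | 189 162 7 45.1 | 
bottle cap [0.66856546 0.39359182 0.185     ]
```

```bash
python3 - <<'E'
from go import *
p=pose(.26,.025,0); print(p)
plan([*p,.20],Y0+.26,42,0)
E
```

```text
[0.48656647 0.38585311]
[{"claw": 0, "translation": [0.18, -0.95, -0.15], "spin": -0.32}, {"claw": 0, "translation": [0.23, -0.94, -0.15], "spin": -0.32}, {"claw": 0, "translation": [0.27, -0.92, -0.15], "spin": -0.32}, {"claw": 0, "translation": [0.32, -0.91, -0.15], "spin": -0.32}, {"claw": 0, "translation": [0.36, -0.89, -0.15], "spin": -0.32}, {"claw": 0, "translation": [0.4, -0.88, -0.15], "spin": -0.32}, {"claw": 0, "translation": [0.44, -0.86, -0.15], "spin": -0.32}, {"claw": 0, "translation": [0.48, -0.83, -0.15], "spin": -0.32}]
[{"claw": 0, "translation": [0.52, -0.81, -0.15], "spin": -0.32}, {"claw": 0, "translation": [0.56, -0.78, -0.15], "spin": -0.32}, {"claw": 0, "translation": [0.6, -0.76, -0.15], "spin": -0.32}, {"claw": 0, "translation": [0.63, -0.73, -0.15], "spin": -0.32}, {"claw": 0, "translation": [0.67, -0.7, -0.15], "spin": -0.32}, {"claw": 0, "translation": [0.7, -0.66, -0.15], "spin": -0.32}, {"claw": 0, "translation": [0.73, -0.63, -0.15], "spin": -0.32}, {"claw": 0, "translation": [0.76, -0.59, -0.15], "spin": -0.32}]
[{"claw": 0, "translation": [0.79, -0.
[... 937 characters left out ...]
law": 0, "translation": [0.96, 0.1, -0.15], "spin": -0.32}]
[{"claw": 0, "translation": [0.95, 0.14, -0.15], "spin": -0.32}, {"claw": 0, "translation": [0.95, 0.19, -0.15], "spin": -0.32}, {"claw": 0, "translation": [0.94, 0.23, -0.15], "spin": -0.32}, {"claw": 0, "translation": [0.92, 0.28, -0.15], "spin": -0.32}, {"claw": 0, "translation": [0.91, 0.32, -0.15], "spin": -0.32}, {"claw": 0, "translation": [0.89, 0.36, -0.15], "spin": -0.32}, {"claw": 0, "translation": [0.87, 0.4, -0.15], "spin": -0.32}, {"claw": 0, "translation": [0.85, 0.45, -0.15], "spin": -0.32}]
[{"claw": 0, "translation": [0.83, 0.49, -0.15], "spin": -0.32}, {"claw": 0, "translation": [0.81, 0.53, -0.15], "spin": -0.32}]
```

Request:
{"api": "drive_tool", "payload": {
  "deltas": [
    {"claw": 0, "translation": [0.18, -0.95, -0.38], "spin": -0.32},
    {"claw": 0, "translation": [0.23, -0.94, -0.38], "spin": -0.32},
    {"claw": 0, "translation": [0.27, -0.92, -0.38], "spin": -0.32},
    {"claw": 0, "translation": [0.32, -0.91, -0.38], "spin": -0.32},
    {"claw": 0, "translation": [0.36, -0.89, -0.38], "spin": -0.32},
    {"claw": 0, "translation": [0.4, -0.88, -0.38], "spin": -0.32},
    {"claw": 0, "translation": [0.44, -0.86, -0.38], "spin": -0.32},
    {"claw": 0, "translation": [0.48, -0.83, -0.38], "spin": -0.32}
  ]
}}

```text
time: 23.48
tool_pos: [0.4671, -0.2677, 0.137]
eef_rot: [-3.142, -0.0, 0.55]
wrist_force: [0.6, 0.8, -2.9]
grip_width: 0.0397
finger_force: 29.8
```

Request:
{"api": "drive_tool", "payload": {
  "deltas": [
    {"claw": 0, "translation": [0.52, -0.81, -0.38], "spin": -0.32},
    {"claw": 0, "translation": [0.56, -0.78, -0.38], "spin": -0.32},
    {"claw": 0, "translation": [0.6, -0.76, -0.38], "spin": -0.32},
    {"claw": 0, "translation": [0.63, -0.73, -0.38], "spin": -0.32},
    {"claw": 0, "translation": [0.67, -0.7, -0.38], "spin": -0.32},
    {"claw": 0, "translation": [0.7, -0.66, -0.38], "spin": -0.32},
    {"claw": 0, "translation": [0.73, -0.63, -0.38], "spin": -0.32},
    {"claw": 0, "translation": [0.76, -0.59, -0.38], "spin": -0.32}
  ]
}}

```text
time: 24.48
tool_pos: [0.471, -0.1135, 0.1978]
eef_rot: [-3.142, -0.0, 0.934]
wrist_force: [0.7, 1.3, -2.2]
grip_width: 0.0397
finger_force: 29.8
```

Request:
{"api": "drive_tool", "payload": {
  "deltas": [
    {"claw": 0, "translation": [0.79, -0.56, 0], "spin": -0.32},
    {"claw": 0, "translation": [0.81, -0.52, 0], "spin": -0.32},
    {"claw": 0, "translation": [0.84, -0.48, 0], "spin": -0.32},
    {"claw": 0, "translation": [0.86, -0.44, 0], "spin": -0.32},
    {"claw": 0, "translation": [0.88, -0.4, 0], "spin": -0.32},
    {"claw": 0, "translation": [0.9, -0.36, 0], "spin": -0.32},
    {"claw": 0, "translation": [0.91, -0.31, 0], "spin": -0.32},
    {"claw": 0, "translation": [0.93, -0.27, 0], "spin": -0.32}
  ]
}}

```text
time: 25.48
tool_pos: [0.4743, 0.0411, 0.1975]
eef_rot: [-3.142, -0.0, 1.318]
wrist_force: [-0.4, -0.1, -2.6]
grip_width: 0.0396
finger_force: 29.8
```

Request:
{"api": "drive_tool", "payload": {
  "deltas": [
    {"claw": 0, "translation": [0.94, -0.22, 0], "spin": -0.32},
    {"claw": 0, "translation": [0.95, -0.18, 0], "spin": -0.32},
    {"claw": 0, "translation": [0.95, -0.13, 0], "spin": -0.32},
    {"claw": 0, "translation": [0.96, -0.09, 0], "spin": -0.32},
    {"claw": 0, "translation": [0.96, -0.04, 0], "spin": -0.32},
    {"claw": 0, "translation": [0.96, 0.0, 0], "spin": -0.32},
    {"claw": 0, "translation": [0.96, 0.05, 0], "spin": -0.32},
    {"claw": 0, "translation": [0.96, 0.1, 0], "spin": -0.32}
  ]
}}

```text
time: 26.48
tool_pos: [0.4775, 0.1951, 0.1975]
eef_rot: [3.142, -0.0, 1.702]
wrist_force: [-0.6, -0.8, -2.9]
grip_width: 0.0394
finger_force: 29.8
```

Request:
{"api": "drive_tool", "payload": {
  "deltas": [
    {"claw": 0, "translation": [0.95, 0.14, 0], "spin": -0.32},
    {"claw": 0, "translation": [0.95, 0.19, 0], "spin": -0.32},
    {"claw": 0, "translation": [0.94, 0.23, 0], "spin": -0.32},
    {"claw": 0, "translation": [0.92, 0.28, 0], "spin": -0.32},
    {"claw": 0, "translation": [0.91, 0.32, 0], "spin": -0.32},
    {"claw": 0, "translation": [0.89, 0.36, 0], "spin": -0.32},
    {"claw": 0, "translation": [0.87, 0.4, 0], "spin": -0.32},
    {"claw": 0, "translation": [0.85, 0.45, 0], "spin": -0.32}
  ]
}}

```text
time: 27.48
tool_pos: [0.4807, 0.3491, 0.1973]
eef_rot: [-3.142, -0.0, 2.086]
wrist_force: [-0.3, 0.2, -1.7]
grip_width: 0.0391
finger_force: 29.8
```

Request:
{"api": "drive_tool", "payload": {
  "deltas": [
    {"claw": 0, "translation": [0.83, 0.49, 0], "spin": -0.32},
    {"claw": 0, "translation": [0.81, 0.53, 0], "spin": -0.32},
    {"claw": 0, "translation": [0, 0, 0], "spin": 0}
  ]
}}

```text
time: 27.85
tool_pos: [0.4815, 0.388, 0.1972]
eef_rot: [3.141, -0.0, 2.181]
wrist_force: [-0.6, -0.8, -1.9]
grip_width: 0.0394
finger_force: 29.8
```

```bash
python3 - <<'E'
from go import *
s,im=snap("wrist","w9"); print(s["tool_pos"],s["eef_rot"],s["grip_width"],s["wrist_force"],s["time"])
r=R.from_euler("xyz",s["eef_rot"]);h=cv2.cvtColor(im,cv2.COLOR_BGR2HSV); za=s["tool_pos"][2]+.0144
c0=proj("wrist",s["tool_pos"]+r.apply([.08,.0012,-.0144])); col=int(round(c0[0]))
for k in range(96,150,3): print(k,h[k,col].tolist()[1:],round(1e3*r.inv().apply(onz("wrist",(col,k),za,s)-s["tool_pos"])[0],1),end="|")
# fixed bracket top: blue blob at z=.122, expected centre
P=H+.198*ex; print("\nexpect fixed block",P,proj("wrist",[*P,.122]))
m=cv2.inRange(h,(100,120,40),(125,255,255)); n,l,st,c=cv2.connectedComponentsWithStats(m)
for k in range(1,n):
    if st[k][4]>150: print(st[k],onz("wrist",c[k],.122,s).round(4))
plan([*pose(.26,.022,0),.10],Y0+.26,6,0)
E
```

```text
[0.48153638 0.38801545 0.19724334] [ 3.14106169e+00 -2.47958367e-04  2.18103973e+00] 0.03937624183026536 [-0.57338558 -0.80020597 -1.91974547] 27.85
96 [76, 222] 87.7|99 [88, 224] 86.3|102 [93, 206] 84.9|105 [69, 227] 83.5|108 [66, 228] 82.0|111 [36, 176] 80.6|114 [7, 152] 79.2|117 [2, 160] 77.8|120 [3, 164] 76.3|123 [3, 155] 74.9|126 [8, 162] 73.5|129 [3, 159] 72.1|132 [5, 158] 70.6|135 [2, 152] 69.2|138 [6, 130] 67.8|141 [48, 37] 66.3|144 [26, 30] 64.9|147 [15, 34] 63.4|
expect fixed block [0.49480639 0.45988536] [382.5902183  148.31320736]
[ 340  127   62   39 1095] [0.4858 0.4555 0.122 ]
[{"claw": 0, "translation": [-0.06, 0.03, 0.81], "spin": 0.02}, {"claw": 0, "translation": [-0.06, 0.03, 0.81], "spin": 0.02}, {"claw": 0, "translation": [-0.06, 0.03, 0.81], "spin": 0.02}, {"claw": 0, "translation": [-0.06, 0.03, 0.81], "spin": 0.02}, {"claw": 0, "translation": [-0.06, 0.03, 0.81], "spin": 0.02}, {"claw": 0, "translation": [-0.06, 0.03, 0.81], "spin": 0.02}]
```

```bash
python3 - <<'E'
from go import *
c=robot.calibration("wrist");Tm=np.array(c["T_tool_cam"]); print(Tm[:3].round(4).tolist(),c["cx"],c["cy"])
id_={"tool_pos":np.zeros(3),"eef_rot":np.zeros(3)}
for v in (110.5,111.5): print(onz("wrist",(319,v),-.0144,id_))
# same for bracket back/front rows in w4 (crop rows 458,532 -> px) at tool z -.0379
for v in (458,532,500): print(onz("wrist",(317,80+v/2.4),-.0379,id_))
s=robot.observe(); print(s["tool_pos"],s["eef_rot"])
plan([*pose(.26,.022,0),.10],Y0+.26,6,0)
E
```

```text
[[0.0009, -0.9539, -0.3001, 0.0815], [1.0, 0.0009, 0.0001, 0.0008], [0.0001, -0.3001, 0.9539, -0.1613]] 315.75763426083375 203.48396637139217
[ 0.08085423  0.00234362 -0.0144    ]
[ 0.08037982  0.00234457 -0.0144    ]
[ 0.01048932  0.00146266 -0.0379    ]
[-0.00692211  0.00151078 -0.0379    ]
[ 0.00088343  0.00148873 -0.0379    ]
[0.48135854 0.3869532  0.19712857] [-3.14129224e+00  2.19174524e-04  2.17983786e+00]
[{"claw": 0, "translation": [-0.06, 0.03, 0.81], "spin": 0.02}, {"claw": 0, "translation": [-0.06, 0.03, 0.81], "spin": 0.02}, {"claw": 0, "translation": [-0.06, 0.03, 0.81], "spin": 0.02}, {"claw": 0, "translation": [-0.06, 0.03, 0.81], "spin": 0.02}, {"claw": 0, "translation": [-0.06, 0.03, 0.81], "spin": 0.02}, {"claw": 0, "translation": [-0.06, 0.03, 0.81], "spin": 0.02}]
```

Request:
{"api": "drive_tool", "payload": {
  "deltas": [
    {"claw": 0, "translation": [0.0, 0.03, 0.81], "spin": 0.02},
    {"claw": 0, "translation": [-0.04, 0.03, 0.81], "spin": 0.02},
    {"claw": 0, "translation": [-0.04, 0.03, 0.81], "spin": 0.02},
    {"claw": 0, "translation": [-0.04, 0.03, 0.81], "spin": 0.02},
    {"claw": 0, "translation": [-0.04, 0.03, 0.81], "spin": 0.02},
    {"claw": 0, "translation": [0, 0, 0], "spin": 0}
  ]
}}

```text
time: 28.65
tool_pos: [0.4848, 0.3848, 0.1144]
eef_rot: [-3.138, -0.0, 2.164]
wrist_force: [-0.3, 0.7, -2.9]
grip_width: 0.0394
finger_force: 29.8
```

```bash
python3 - <<'E'
from go import *
s=robot.observe(); print(s["tool_pos"],s["eef_rot"],s["wrist_force"],s["time"])
print(pose(.26,.020,-.002)); plan([*pose(.26,.020,-.002),.0856],Y0+.26,2,0)
E
```

```text
[0.4847843  0.38475781 0.11444467] [-3.13835020e+00 -1.87179971e-04  2.16354822e+00] [-0.26287049  0.6520286  -2.85173923] 28.65
[0.48824851 0.383369  ]
[{"claw": 0, "translation": [-0.08, 0.05, 0.72], "spin": -0.01}, {"claw": 0, "translation": [-0.08, 0.05, 0.72], "spin": -0.01}]
```

Request:
{"api": "drive_tool", "payload": {
  "deltas": [
    {"claw": 0, "translation": [0, 0.06, 0.72], "spin": 0},
    {"claw": 0, "translation": [0, 0.06, 0.72], "spin": 0},
    {"claw": 0, "translation": [0, 0, 0], "spin": 0},
    {"claw": 0, "translation": [0, 0, 0], "spin": 0}
  ]
}}

```text
time: 29.15
tool_pos: [0.4864, 0.3859, 0.0867]
eef_rot: [-3.138, 0.0, 2.164]
wrist_force: [-4.8, -3.1, -4.0]
grip_width: 0.0396
finger_force: 30.0
```

```bash
cat >> go.py <<'E'
def where(r0=-.002):
    s=robot.observe(); y=s["eef_rot"][2]; d=unit(y); n=np.array([np.sin(y),-np.cos(y)])
    tip=np.array(s["tool_pos"])[:2]+(r0-.100)*d; o=np.array(s["tool_pos"])[:2]+r0*d; e=tip-F
    lat=np.array([np.sin(Y0),-np.cos(Y0)]); f=np.array(s["wrist_force"])
    print("theta %.3f freetip-floor along ex %.1f lat %.1f | origin Y' %.1f lat %.1f | steel Y' %.1f lat %.1f | z err %.1f | F tool x %.1f y %.1f z %.1f t %.2f grip %.4f"%(y-Y0,1e3*e@ex,1e3*e@lat,1e3*(o-H)@ex,1e3*(o-H)@lat,1e3*(o+.083*d-H)@ex,1e3*(o+.083*d-H)@lat,1e3*(s["tool_pos"][2]-.0856),f[:2]@d,f[:2]@n,f[2],s["time"],s["grip_width"]))
E
python3 -c "
from go import *;where()"
```

```text
theta 0.258 freetip-floor along ex 22.3 lat -6.2 | origin Y' 129.0 lat -31.8 | steel Y' 209.2 lat -53.0 | z err 1.1 | F tool x 0.1 y -5.7 z -4.0 t 29.15 grip 0.0396
```

```bash
python3 - <<'E'
from go import *
s={"tool_pos":np.array([0.48153638,0.38801545,0.19724334]),"eef_rot":np.array([3.14106,-2.5e-4,2.18104])}
im=cv2.imread("pics/w9.png"); h=cv2.cvtColor(im,cv2.COLOR_BGR2HSV); lat=np.array([np.sin(Y0),-np.cos(Y0)])
m=cv2.inRange(h,(100,120,40),(125,255,255)); n,l,st,c=cv2.connectedComponentsWithStats(m); k=max(range(1,n),key=lambda k:st[k][4] if st[k][0]>300 else 0)
p=np.argwhere(l==k)[:,::-1]
q=np.array([onz("wrist",x,.122,s)[:2]-H for x in p]); a=q@ex*1e3; b=q@lat*1e3
for lo in range(int(a.min()),int(a.max()),4):
    w=(a>=lo)&(a<lo+4)
    if w.sum(): print(lo,b[w].min().round(1),b[w].max().round(1))
s2,im=snap("wrist","w10"); cv2.imwrite("pics/w10b.png",cv2.resize(im[60:260,220:480],(780,600),interpolation=cv2.INTER_CUBIC)); where()
E
```

```text
187 -19.6 15.0
191 -32.1 15.5
195 -33.9 15.5
199 -34.3 15.5
203 -34.2 15.0
theta 0.258 freetip-floor along ex 22.3 lat -6.2 | origin Y' 129.0 lat -31.8 | steel Y' 209.2 lat -53.0 | z err 1.3 | F tool x -0.7 y -5.5 z -4.6 t 29.20 grip 0.0392
```

View pics/w10b.png

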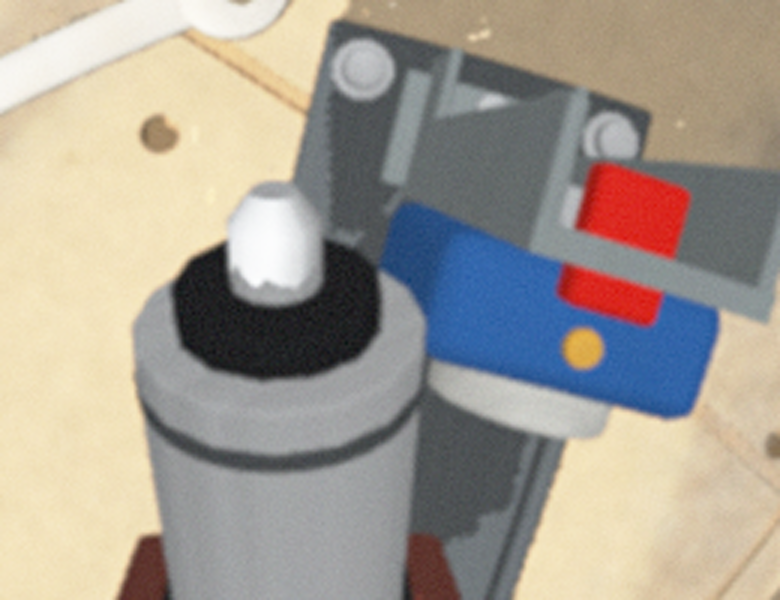

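```bash
python3 - <<'E'
from go import *
s=robot.observe(); lat=np.array([np.sin(Y0),-np.cos(Y0)])
def g(n,u,v,z):
    p=onz("wrist",(220+u/3,60+v/3),z,s)[:2]; q=p-H; print(n,p.round(4),"Y' %.1f lat %.1f"%(1e3*q@ex,1e3*q@lat)); return p
a=g("frontR",692,416,.122); b=g("backR",718,312,.122); c=g("frontL",452,352,.122); d=g("dot",583,348,.122)
g("latchL",560,298,.127);g("latchR",655,325,.127); e=g("sheetR",770,320,.142); f=g("sheetL",532,250,.142)
print("edge yaw front",np.arctan2(*(a-c)[::-1])+np.pi/2,"sheet",np.arctan2(*(e-f)[::-1])+np.pi/2)
g("boltL",362,70,.012);g("boltR",612,138,.012)
t=cv2.imread("pics/top0.png"); tn=robot.camera("top"); cv2.imwrite("pics/top10.png",tn)
for nm,im in(("t0",t),("now",tn)):
    h=cv2.cvtColor(im,cv2.COLOR_BGR2HSV); m=cv2.inRange(h,(100,120,60),(125,255,255)); n,l,st,cc=cv2.connectedComponentsWithStats(m)
    for k in range(1,n):
        if st[k][4]>25 and st[k][0]<300: q=onz("top",cc[k],.11)[:2]-H; print(nm,"blue",st[k],cc[k].round(1),(1e3*np.array([q@ex,q@lat])).round(1))
    m=cv2.inRange(h,(0,180,120),(6,255,255))|cv2.inRange(h,(174,180,120),(180,255,255)); n,l,st,cc=cv2.connectedComponentsWithStats(m)
    for k in range(1,n):
        if st[k][4]>8 and 100<st[k][0]<300: q=onz("top",cc[k],.13)[:2]-H; print(nm,"red",st[k],cc[k].round(1),(1e3*np.array([q@ex,q@lat])).round(1))
E
```

```text
frontR [0.5132 0.4573] Y' 189.6 lat 16.5
backR [0.5063 0.4721] Y' 205.7 lat 14.8
frontL [0.4765 0.4437] Y' 188.7 lat -22.6
dot [0.492  0.4552] Y' 194.5 lat -4.2
latchL [0.483  0.4587] Y' 200.8 lat -11.5
latchR [0.4968 0.464 ] Y' 201.2 lat 3.3
sheetR [0.5029 0.473 ] Y' 207.7 lat 12.0
sheetL [0.4717 0.4607] Y' 206.4 lat -21.6
edge yaw front 1.9275230657330513 sheet 1.9449947423138754
boltL [0.4456 0.4807] Y' 233.9 lat -39.6
boltR [0.5082 0.5056] Y' 236.8 lat 27.7
t0 blue [164 213  18  16 117] [171.2 221.4] [196.  -10.5]
t0 blue [220 347  24   7  37] [231.6 351.5] [ 137.8 -428.2]
t0 red [236 190   7   7  34] [239.1 193.4] [-25.3   0.3]
t0 red [164 219   3   4   9] [165.1 220.4] [205.7  -5.6]
t0 red [171 313  22  12 120] [181.6 318. ] [ 240.2 -289.8]
now blue [226 191   6   7  27] [228.6 193.1] [ 7.5 15.4]
now blue [229 199  12   8  60] [234.  202.8] [  0.9 -17.8]
now blue [220 350  19   4  27] [227.1 352.2] [ 150.6 -425.9]
now red [236 190   8   7  35] [239.3 193.5] [-25.6   0.2]
```

```bash
sed -i 's/Y0=1.906/Y0=1.928/' go.py; python3 - <<'E'
from go import *
where(); print(pose(.265,.020,-.002)); plan([*pose(.265,.020,-.002),.0856],Y0+.265,3,0)
E
```

```text
theta 0.236 freetip-floor along ex 22.4 lat -5.4 | origin Y' 129.6 lat -28.8 | steel Y' 210.3 lat -48.2 | z err 1.5 | F tool x -0.7 y -6.0 z -4.1 t 29.25 grip 0.0396
[0.4853041 0.3813982]
[{"claw": 0, "translation": [-0.05, -0.06, 0.02], "spin": -0.06}, {"claw": 0, "translation": [-0.05, -0.06, 0.02], "spin": -0.06}, {"claw": 0, "translation": [-0.05, -0.06, 0.02], "spin": -0.06}]
```

Request:
{"api": "drive_tool", "payload": {
  "deltas": [
    {"claw": 0, "translation": [0, -0.1, 0], "spin": -0.06},
    {"claw": 0, "translation": [-0.08, -0.1, 0.02], "spin": -0.07},
    {"claw": 0, "translation": [-0.05, -0.06, 0.04], "spin": -0.06},
    {"claw": 0, "translation": [0, 0, 0], "spin": 0}
  ]
}}

```text
time: 29.75
tool_pos: [0.4854, 0.382, 0.0866]
eef_rot: [3.14, -0.0, 2.192]
wrist_force: [0.6, 0.1, -2.6]
grip_width: 0.0393
finger_force: 29.9
```

```bash
python3 - <<'E'
from go import *
where(); plan([*pose(.265,.014,-.002),.0856],Y0+.265,2,0)
E
```

```text
theta 0.264 freetip-floor along ex 19.8 lat -5.0 | origin Y' 126.3 lat -31.1 | steel Y' 206.4 lat -52.8 | z err 1.0 | F tool x -0.2 y 0.5 z -2.6 t 29.75 grip 0.0393
[{"claw": 0, "translation": [-0.16, -0.01, 0.03], "spin": -0.0}, {"claw": 0, "translation": [-0.16, -0.01, 0.03], "spin": -0.0}]
```

Request:
{"api": "drive_tool", "payload": {
  "deltas": [
    {"claw": 0, "translation": [-0.35, 0, 0.04], "spin": 0},
    {"claw": 0, "translation": [-0.4, 0, 0], "spin": 0},
    {"claw": 0, "translation": [0, 0, 0], "spin": 0}
  ]
}}

```text
time: 30.12
tool_pos: [0.4943, 0.3689, 0.0855]
eef_rot: [3.141, 0.0, 2.191]
wrist_force: [0.4, 0.2, -2.3]
grip_width: 0.0394
finger_force: 29.9
```

```bash
python3 -c "
from go import *;where()"
```

```text
theta 0.263 freetip-floor along ex 4.4 lat -1.3 | origin Y' 111.0 lat -27.4 | steel Y' 191.1 lat -49.0 | z err -0.1 | F tool x -0.1 y 0.4 z -2.3 t 30.12 grip 0.0394
```

Request:
{"api": "drive_tool", "payload": {
  "deltas": [
    {"claw": 0, "translation": [-0.25, 0, 0], "spin": 0},
    {"claw": 0, "translation": [-0.25, 0, 0], "spin": 0},
    {"claw": 0, "translation": [0, 0, 0], "spin": 0}
  ]
}}

```text
time: 30.5
tool_pos: [0.4998, 0.3612, 0.0855]
eef_rot: [3.141, -0.0, 2.192]
wrist_force: [1.0, -0.5, -3.5]
grip_width: 0.0393
finger_force: 29.9
```

```bash
python3 -c "
from go import *;where()"
```

```text
theta 0.264 freetip-floor along ex -4.7 lat 1.1 | origin Y' 101.8 lat -25.0 | steel Y' 181.9 lat -46.6 | z err -0.1 | F tool x -1.0 y 0.5 z -3.5 t 30.50 grip 0.0393
```

Request:
{"api": "drive_tool", "payload": {
  "deltas": [
    {"claw": 0, "translation": [-0.15, 0, 0], "spin": 0},
    {"claw": 0, "translation": [0, 0, 0], "spin": 0}
  ]
}}

```text
time: 30.75
tool_pos: [0.5013, 0.3589, 0.0855]
eef_rot: [-3.142, -0.0, 2.192]
wrist_force: [0.5, 0.2, -2.0]
grip_width: 0.0398
finger_force: 29.9
```

```bash
python3 - <<'E'
from go import *
where()
s,im=snap("wrist","w11"); h=cv2.cvtColor(im,cv2.COLOR_BGR2HSV)
for k in range(96,150,3): print(k,h[k,319].tolist()[1:],end="|")
for n in("top","side"):
    t=robot.camera(n); cv2.imwrite(f"pics/{n}11.png",t); h=cv2.cvtColor(t,cv2.COLOR_BGR2HSV)
    tip=H+.010*ex; u,v=proj(n,[*tip,.10]).astype(int); m=cv2.inRange(h,(14,130,100),(32,255,255)); q=np.argwhere(m[v-30:v+30,u-40:u+40])
    print(n,"expected tip",u,v,"brass px",len(q),(q.mean(0)[::-1]+[u-40,v-30]) if len(q) else None, q.min(0)[::-1]+[u-40,v-30] if len(q) else 0,q.max(0)[::-1]+[u-40,v-30] if len(q) else 0)
E
```

```text
theta 0.264 freetip-floor along ex -7.4 lat 1.8 | origin Y' 99.2 lat -24.3 | steel Y' 179.3 lat -46.0 | z err -0.1 | F tool x -0.2 y 0.5 z -2.0 t 30.75 grip 0.0398
96 [65, 209]|99 [44, 158]|102 [9, 119]|105 [18, 111]|108 [28, 120]|111 [28, 126]|114 [20, 128]|117 [22, 128]|120 [15, 116]|123 [4, 142]|126 [9, 179]|129 [5, 193]|132 [5, 209]|135 [3, 224]|138 [3, 230]|141 [4, 233]|144 [4, 232]|147 [4, 231]|top expected tip 230 198 brass px 22 [220.09090909 209.45454545] [200 197] [230 223]
side expected tip 274 259 brass px 8 [268.625 259.5  ] [264 251] [276 269]
```

```bash
python3 - <<'E'
from go import *
id_={"tool_pos":np.zeros(3),"eef_rot":np.zeros(3)}
def pt(x,dz,a,y=.0015): # roller axis point x from pad centre, dz up off axis, pitched a
    u=-.0043+dz; return [x*np.cos(a)-u*np.sin(a),y,-(.0187+x*np.sin(a)+u*np.cos(a))]
for a in (0,.1,.15,.2,.25,.3): print(a,"tip",proj("wrist",pt(.0806,0,a),id_)[1].round(1),"tip top",proj("wrist",pt(.0806,.003,a),id_)[1].round(1),"cap far/near",proj("wrist",pt(.0676,-.014,a),id_)[1].round(1),proj("wrist",pt(.0676,.014,a),id_)[1].round(1),"barrel w",np.round(proj("wrist",pt(.0616,0,a,.0215),id_)[0]-proj("wrist",pt(.0616,0,a,-.0185),id_)[0],1))
E
```

```text
0 tip 111.0 tip top 111.0 cap far/near 135.8 141.4 barrel w 83.5
0.1 tip 111.1 tip top 111.8 cap far/near 134.0 146.2 barrel w 87.0
0.15 tip 111.8 tip top 112.9 cap far/near 133.6 149.5 barrel w 88.8
0.2 tip 113.0 tip top 114.6 cap far/near 133.5 153.3 barrel w 90.7
0.25 tip 114.8 tip top 116.8 cap far/near 133.8 157.6 barrel w 92.7
0.3 tip 117.2 tip top 119.7 cap far/near 134.5 162.6 barrel w 94.7
```

Request:
{"api": "drive_tool", "payload": {
  "deltas": [
    {"claw": 0, "translation": [0.7, -0.1, 0], "spin": 0},
    {"claw": 0, "translation": [0.7, -0.1, 0], "spin": 0},
    {"claw": 0, "translation": [0, 0, 0.7], "spin": 0},
    {"claw": 0, "translation": [0, 0, 0.7], "spin": 0},
    {"claw": 0, "translation": [0, 0, 0.7], "spin": 0},
    {"claw": 0, "translation": [0, 0, 0.5], "spin": 0},
    {"claw": 0, "translation": [0, 0, 0], "spin": 0}
  ]
}}

```text
time: 31.78
tool_pos: [0.4816, 0.3789, 0.0326]
eef_rot: [-3.14, 0.0, 2.192]
wrist_force: [0.0, -0.1, -1.6]
grip_width: 0.0392
finger_force: 30.0
```

```bash
python3 -c "
from go import *;where();print(robot.observe()['tool_pos'])"
```

```text
theta 0.264 freetip-floor along ex 18.3 lat -9.6 | origin Y' 124.8 lat -35.7 | steel Y' 204.9 lat -57.4 | z err -53.0 | F tool x -0.1 y -0.0 z -1.6 t 31.77 grip 0.0392
[0.48162735 0.3789344  0.03263042]
```

Request:
{"api": "drive_tool", "payload": {
  "deltas": [
    {"claw": 0, "translation": [0, 0, 0.3], "spin": 0},
    {"claw": 0, "translation": [0, 0, 0.3], "spin": 0},
    {"claw": 0, "translation": [0, 0, 0.2], "spin": 0},
    {"claw": 0, "translation": [0, 0, 0], "spin": 0}
  ]
}}

```text
time: 32.28
tool_pos: [0.4819, 0.3795, 0.0173]
eef_rot: [3.141, 0.0, 2.193]
wrist_force: [0.1, 1.6, 2.1]
grip_width: 0.0394
finger_force: 30.0
```

```bash
cat >> go.py <<'E'
def prof(name):
    s,im=snap("wrist",name); h=cv2.cvtColor(im,cv2.COLOR_BGR2HSV)
    print([(k,*h[k,319].tolist()[1:]) for k in range(96,190,3)])
    g=h[...,1]<40
    for k in (150,165,180,195): u=np.where(g[k,240:400]&(h[k,240:400,2]>60))[0]; print(k,u.min()+240,u.max()+240)
E
python3 -c "
from go import *;where();print(robot.observe()['tool_pos']);prof('w12')"
```

```text
theta 0.265 freetip-floor along ex 18.7 lat -9.1 | origin Y' 125.2 lat -35.3 | steel Y' 205.3 lat -57.0 | z err -68.3 | F tool x 1.3 y 1.0 z 2.1 t 32.27 grip 0.0394
[0.48193392 0.37947394 0.01727328]
[(96, 70, 179), (99, 69, 177), (102, 52, 178), (105, 5, 222), (108, 3, 232), (111, 3, 242), (114, 2, 244), (117, 2, 245), (120, 6, 217), (123, 7, 187), (126, 4, 186), (129, 8, 188), (132, 5, 164), (135, 26, 39), (138, 28, 46), (141, 6, 41), (144, 50, 41), (147, 23, 44), (150, 8, 125), (153, 0, 180), (156, 5, 191), (159, 5, 189), (162, 3, 190), (165, 7, 189), (168, 7, 155), (171, 12, 88), (174, 16, 97), (177, 7, 185), (180, 3, 189), (183, 3, 187), (186, 7, 187), (189, 5, 187)]
150 274 386
165 274 381
180 275 388
195 276 397
```

Request:
{"api": "drive_tool", "payload": {
  "deltas": [
    {"claw": 0, "translation": [0, 0, 0.2], "spin": 0},
    {"claw": 0, "translation": [0, 0, 0.1], "spin": 0},
    {"claw": 0, "translation": [0, 0, 0], "spin": 0}
  ]
}}

```text
time: 32.7
tool_pos: [0.4818, 0.3797, 0.0132]
eef_rot: [3.141, -0.0, 2.192]
wrist_force: [-4.0, -0.5, 16.0]
grip_width: 0.0393
finger_force: 30.0
```

```bash
python3 -c "
from go import *;where();print(robot.observe()['tool_pos']);prof('w13')"
```

```text
theta 0.264 freetip-floor along ex 18.9 lat -9.2 | origin Y' 125.4 lat -35.3 | steel Y' 205.5 lat -57.0 | z err -72.4 | F tool x 1.9 y -3.6 z 16.0 t 32.70 grip 0.0393
[0.48184335 0.37965113 0.01315012]
[(96, 76, 179), (99, 73, 177), (102, 37, 188), (105, 7, 221), (108, 4, 236), (111, 4, 235), (114, 7, 192), (117, 5, 189), (120, 5, 189), (123, 9, 191), (126, 3, 187), (129, 8, 182), (132, 12, 62), (135, 28, 37), (138, 27, 38), (141, 22, 46), (144, 28, 55), (147, 8, 153), (150, 7, 192), (153, 7, 192), (156, 3, 190), (159, 8, 197), (162, 7, 174), (165, 18, 84), (168, 8, 90), (171, 4, 185), (174, 5, 190), (177, 9, 192), (180, 3, 191), (183, 8, 192), (186, 3, 190), (189, 3, 191)]
150 275 389
165 275 384
180 275 386
195 276 398
```

Request:
{"api": "drive_tool", "payload": {
  "deltas": [
    {"claw": 0, "translation": [0, 0, -0.3], "spin": 0},
    {"claw": 0, "translation": [0, -0.05, -0.8], "spin": 0},
    {"claw": 0, "translation": [0, -0.05, -0.9], "spin": 0},
    {"claw": 0, "translation": [0, 0, -0.9], "spin": 0},
    {"claw": 0, "translation": [0, 0, -0.7], "spin": 0},
    {"claw": 0, "translation": [0, 0, 0], "spin": 0}
  ]
}}

```text
time: 33.5
tool_pos: [0.4811, 0.379, 0.0852]
eef_rot: [3.138, 0.0, 2.192]
wrist_force: [0.4, 0.1, -2.9]
grip_width: 0.0395
finger_force: 30.0
```

```bash
sed -i 's/r0=-.002/r0=.0016/; s/-.0856)/-.0852)/' go.py; python3 -c "
from go import *;where();prof('w14')
plan([*pose(.265,.020,.0016),.0852],Y0+.265,2,0)"
```

```text
theta 0.264 freetip-floor along ex 21.9 lat -11.1 | origin Y' 128.5 lat -37.2 | steel Y' 208.6 lat -58.9 | z err 0.0 | F tool x -0.2 y 0.4 z -2.9 t 33.50 grip 0.0395
[(96, 64, 238), (99, 60, 239), (102, 47, 231), (105, 9, 215), (108, 2, 229), (111, 4, 237), (114, 12, 199), (117, 6, 185), (120, 6, 182), (123, 7, 180), (126, 4, 176), (129, 7, 177), (132, 3, 81), (135, 32, 40), (138, 60, 38), (141, 35, 36), (144, 28, 36), (147, 10, 132), (150, 7, 183), (153, 7, 181), (156, 11, 183), (159, 7, 182), (162, 8, 181), (165, 10, 101), (168, 18, 84), (171, 8, 135), (174, 4, 176), (177, 3, 181), (180, 6, 180), (183, 10, 181), (186, 3, 178), (189, 8, 183)]
150 275 360
165 276 370
180 276 399
195 276 399
[{"claw": 0, "translation": [-0.1, 0.14, -0.02], "spin": -0.0}, {"claw": 0, "translation": [-0.1, 0.14, -0.02], "spin": -0.0}]
```

Request:
{"api": "drive_tool", "payload": {
  "deltas": [
    {"claw": 0, "translation": [-0.4, 0.08, 0], "spin": 0},
    {"claw": 0, "translation": [-0.2, 0.18, 0], "spin": 0},
    {"claw": 0, "translation": [0, 0, 0], "spin": 0}
  ]
}}

```text
time: 33.92
tool_pos: [0.4918, 0.3713, 0.083]
eef_rot: [-3.141, -0.0, 2.192]
wrist_force: [-0.4, -0.2, -3.5]
grip_width: 0.0392
finger_force: 30.0
```

```bash
python3 -c "
from go import *;where()"
```

```text
theta 0.264 freetip-floor along ex 11.0 lat -3.7 | origin Y' 117.5 lat -29.8 | steel Y' 197.6 lat -51.4 | z err -2.2 | F tool x 0.1 y -0.5 z -3.5 t 33.92 grip 0.0392
```

Request:
{"api": "drive_tool", "payload": {
  "deltas": [
    {"claw": 0, "translation": [0, 0.04, -0.11], "spin": 0},
    {"claw": 0, "translation": [-0.25, 0, 0], "spin": 0},
    {"claw": 0, "translation": [-0.25, 0, 0], "spin": 0},
    {"claw": 0, "translation": [0, 0, 0], "spin": 0}
  ]
}}

```text
time: 34.42
tool_pos: [0.498, 0.3635, 0.0857]
eef_rot: [3.142, -0.0, 2.192]
wrist_force: [-0.4, -0.0, -2.5]
grip_width: 0.0397
finger_force: 30.0
```

```bash
python3 -c "
from go import *;where()"
```

```text
theta 0.264 freetip-floor along ex 1.6 lat -0.7 | origin Y' 108.1 lat -26.8 | steel Y' 188.2 lat -48.4 | z err 0.5 | F tool x 0.2 y -0.3 z -2.5 t 34.42 grip 0.0397
```

Tip is inside the cup without contact; press on.

Request:
{"api": "drive_tool", "payload": {
  "deltas": [
    {"claw": 0, "translation": [-0.2, 0, 0], "spin": 0},
    {"claw": 0, "translation": [-0.15, 0, 0], "spin": 0},
    {"claw": 0, "translation": [0, 0, 0], "spin": 0}
  ]
}}

```text
time: 34.8
tool_pos: [0.5013, 0.3589, 0.0858]
eef_rot: [3.142, -0.002, 2.192]
wrist_force: [-3.1, 5.3, -1.5]
grip_width: 0.0395
finger_force: 30.0
```

```bash
python3 -c "
from go import *;where()"
```

```text
theta 0.264 freetip-floor along ex -3.9 lat 0.8 | origin Y' 102.6 lat -25.3 | steel Y' 182.8 lat -46.9 | z err 0.6 | F tool x 6.1 y 0.6 z -1.5 t 34.80 grip 0.0395
```

Request:
{"api": "drive_tool", "payload": {
  "deltas": [
    {"claw": 0, "translation": [-0.22, 0, 0], "spin": 0},
    {"claw": 0, "translation": [-0.22, 0, 0], "spin": 0},
    {"claw": 0, "translation": [-0.1, 0, 0], "spin": 0},
    {"claw": 0, "translation": [0, 0, 0], "spin": 0}
  ]
}}

```text
time: 35.3
tool_pos: [0.5071, 0.3507, 0.0857]
eef_rot: [-3.142, -0.003, 2.192]
wrist_force: [-5.4, 6.8, -2.4]
grip_width: 0.0392
finger_force: 30.0
```

```bash
python3 -c "
from go import *;where();prof('w15')"
```

```text
theta 0.264 freetip-floor along ex -13.6 lat 3.4 | origin Y' 92.9 lat -22.7 | steel Y' 173.1 lat -44.3 | z err 0.5 | F tool x 8.7 y -0.5 z -2.4 t 35.30 grip 0.0392
[(96, 24, 118), (99, 27, 124), (102, 16, 159), (105, 6, 208), (108, 3, 226), (111, 2, 227), (114, 6, 176), (117, 7, 180), (120, 9, 178), (123, 9, 173), (126, 7, 176), (129, 8, 169), (132, 33, 62), (135, 25, 31), (138, 53, 34), (141, 48, 37), (144, 6, 42), (147, 4, 140), (150, 7, 178), (153, 3, 178), (156, 4, 175), (159, 6, 174), (162, 3, 170), (165, 15, 85), (168, 23, 79), (171, 5, 168), (174, 1, 174), (177, 9, 179), (180, 3, 176), (183, 4, 178), (186, 7, 175), (189, 6, 173)]
150 275 399
165 275 399
180 276 399
195 276 399
```

Request:
{"api": "drive_tool", "payload": {
  "deltas": [
    {"claw": 0, "translation": [-0.05, 0.215, 0], "spin": 0.33},
    {"claw": 0, "translation": [-0.05, 0.215, 0], "spin": 0.33},
    {"claw": 0, "translation": [-0.05, 0.215, 0], "spin": 0.33},
    {"claw": 0, "translation": [0, 0, 0], "spin": 0}
  ]
}}

```text
time: 35.85
tool_pos: [0.5191, 0.3554, 0.0856]
eef_rot: [-3.14, -0.003, 2.042]
wrist_force: [-5.1, 6.6, -1.8]
grip_width: 0.0391
finger_force: 30.0
```

```bash
python3 -c "
from go import *;where()"
```

```text
theta 0.114 freetip-floor along ex -16.2 lat 1.9 | origin Y' 93.1 lat -9.5 | steel Y' 175.6 lat -19.0 | z err 0.4 | F tool x 8.2 y -1.6 z -1.8 t 35.85 grip 0.0391
```

Request:
{"api": "drive_tool", "payload": {
  "deltas": [
    {"claw": 0, "translation": [-0.04, 0.24, 0], "spin": 0.38},
    {"claw": 0, "translation": [-0.04, 0.24, 0], "spin": 0.38},
    {"claw": 0, "translation": [0, 0, 0], "spin": 0}
  ]
}}

```text
time: 36.22
tool_pos: [0.5284, 0.3582, 0.0856]
eef_rot: [-3.14, -0.003, 1.928]
wrist_force: [-5.6, 8.0, -1.8]
grip_width: 0.0393
finger_force: 30.0
```

```bash
python3 - <<'E'
from go import *
where(); prof("w16")
s=robot.observe(); r=R.from_euler("xyz",s["eef_rot"]); im=cv2.imread("pics/w16.png"); h=cv2.cvtColor(im,cv2.COLOR_BGR2HSV)
t=lambda px,z:1e3*r.inv().apply(onz("wrist",px,z)-s["tool_pos"])
m=cv2.inRange(h,(100,120,40),(125,255,255)); n,l,st,c=cv2.connectedComponentsWithStats(m)
for k in range(1,n):
    if st[k][4]>100: b=cv2.boxPoints(cv2.minAreaRect(np.argwhere(l==k)[:,::-1].astype(np.float32))); print(st[k],[t(q,.122)[:2].round(1).tolist() for q in b])
d=cv2.inRange(h,(15,120,150),(32,255,255))[:120,250:400]; v=np.argwhere(d)
if len(v): print("dot",len(v),t(v.mean(0)[::-1]+[250,0],.122))
# steel pin edges near the tip, tool y at axis height
for k in (104,107,110): 
    row=h[k,290:350]; print(k,row[::3,2].tolist())
E
```

```text
theta 0.000 freetip-floor along ex -17.4 lat 0.3 | origin Y' 92.6 lat 0.3 | steel Y' 175.6 lat 0.3 | z err 0.4 | F tool x 9.5 y -2.5 z -1.8 t 36.23 grip 0.0393
[(96, 5, 149), (99, 18, 114), (102, 13, 142), (105, 7, 172), (108, 7, 173), (111, 3, 180), (114, 3, 174), (117, 7, 178), (120, 4, 172), (123, 6, 168), (126, 6, 167), (129, 3, 163), (132, 10, 51), (135, 73, 42), (138, 122, 23), (141, 45, 40), (144, 32, 48), (147, 2, 134), (150, 3, 170), (153, 9, 171), (156, 6, 170), (159, 6, 174), (162, 2, 164), (165, 19, 80), (168, 32, 80), (171, 5, 161), (174, 3, 170), (177, 3, 168), (180, 6, 170), (183, 10, 175), (186, 11, 169), (189, 3, 171)]
150 257 370
165 258 370
180 258 369
195 259 369
[ 257   31  110   55 4437] [[114.9, -22.5], [114.7, 21.1], [91.9, 21.1], [92.1, -22.4]]
dot 132 [103.80381591  -0.78313473 -36.12456395]
104 [116, 118, 107, 89, 81, 78, 112, 155, 165, 171, 165, 143, 113, 118, 113, 119, 96, 77, 78, 80]
107 [113, 117, 114, 81, 75, 89, 148, 162, 172, 178, 169, 161, 130, 119, 113, 106, 82, 79, 80, 75]
110 [114, 116, 102, 82, 76, 134, 156, 171, 184, 184, 172, 164, 147, 123, 116, 101, 86, 80, 80, 77]
```

Request:
{"api": "drive_tool", "payload": {
  "deltas": [
    {"claw": 0, "translation": [0, -0.055, 0.03], "spin": -0.085},
    {"claw": 0, "translation": [0, 0, 0], "spin": 0},
    {"claw": 0, "translation": [0.2, 0, 0], "spin": 0},
    {"claw": 0, "translation": [0, 0, 0], "spin": 0}
  ]
}}

```text
time: 36.78
tool_pos: [0.5259, 0.3616, 0.0851]
eef_rot: [-3.14, -0.003, 1.942]
wrist_force: [-4.6, 6.5, -0.9]
grip_width: 0.0394
finger_force: 30.0
```

```bash
python3 -c "
from go import *;where()"
```

```text
theta 0.014 freetip-floor along ex -13.4 lat 0.5 | origin Y' 96.6 lat -0.9 | steel Y' 179.6 lat -2.1 | z err -0.1 | F tool x 7.7 y -1.9 z -0.9 t 36.77 grip 0.0394
```

Request:
{"api": "drive_tool", "payload": {
  "deltas": [
    {"claw": 0, "translation": [0.15, 0, 0], "spin": 0},
    {"claw": 0, "translation": [0.1, 0, 0], "spin": 0},
    {"claw": 0, "translation": [0, 0, 0], "spin": 0}
  ]
}}

```text
time: 37.15
tool_pos: [0.5242, 0.3658, 0.0851]
eef_rot: [-3.14, -0.002, 1.942]
wrist_force: [-4.8, 5.9, -1.7]
grip_width: 0.0397
finger_force: 30.0
```

```bash
python3 -c "
from go import *;where()"
```

```text
theta 0.014 freetip-floor along ex -8.8 lat 0.4 | origin Y' 101.2 lat -1.0 | steel Y' 184.1 lat -2.2 | z err -0.1 | F tool x 7.2 y -2.4 z -1.7 t 37.15 grip 0.0397
```

Request:
{"api": "drive_tool", "payload": {
  "deltas": [
    {"claw": 0, "translation": [0.12, 0, 0], "spin": 0},
    {"claw": 0, "translation": [0.1, 0, 0], "spin": 0},
    {"claw": 0, "translation": [0, 0, 0], "spin": 0}
  ]
}}

```text
time: 37.52
tool_pos: [0.5235, 0.368, 0.085]
eef_rot: [-3.14, 0.001, 1.943]
wrist_force: [-3.6, -0.6, -0.0]
grip_width: 0.0397
finger_force: 30.0
```

```bash
python3 -c "
from go import *;where();prof('w17')"
```

```text
theta 0.015 freetip-floor along ex -6.5 lat 0.6 | origin Y' 103.5 lat -0.9 | steel Y' 186.5 lat -2.1 | z err -0.2 | F tool x 0.7 y -3.5 z -0.0 t 37.52 grip 0.0397
[(96, 187, 147), (99, 184, 132), (102, 42, 152), (105, 5, 192), (108, 9, 189), (111, 8, 191), (114, 8, 198), (117, 4, 195), (120, 8, 162), (123, 9, 173), (126, 7, 171), (129, 8, 165), (132, 13, 61), (135, 58, 31), (138, 15, 34), (141, 50, 41), (144, 20, 38), (147, 6, 130), (150, 4, 172), (153, 4, 172), (156, 9, 170), (159, 3, 171), (162, 2, 163), (165, 13, 78), (168, 23, 77), (171, 8, 160), (174, 2, 169), (177, 5, 169), (180, 9, 173), (183, 3, 166), (186, 4, 171), (189, 6, 172)]
150 259 373
165 260 372
180 260 372
195 260 371
```

Request:
{"api": "drive_tool", "payload": {
  "deltas": [
    {"claw": 0, "translation": [-0.02, -0.03, 0.12], "spin": 0},
    {"claw": 0, "translation": [0, 0, 0], "spin": 0},
    {"claw": 0.6, "translation": [0, 0, 0], "spin": 0},
    {"claw": 0.7, "translation": [0, 0, 0], "spin": 0},
    {"claw": 0.7, "translation": [0, 0, 0], "spin": 0},
    {"claw": 0.7, "translation": [0, 0, 0], "spin": 0}
  ]
}}

```text
time: 38.33
tool_pos: [0.5237, 0.3681, 0.0827]
eef_rot: [3.141, -0.0, 1.943]
wrist_force: [0.1, -0.1, 0.0]
grip_width: 0.0614
finger_force: 0.0
```

```bash
python3 -c "
from go import *;where();prof('w18')"
```

```text
theta 0.015 freetip-floor along ex -6.5 lat 0.8 | origin Y' 103.5 lat -0.6 | steel Y' 186.5 lat -1.8 | z err -2.5 | F tool x -0.2 y 0.0 z 0.0 t 38.33 grip 0.0614
[(96, 184, 235), (99, 187, 184), (102, 26, 165), (105, 9, 199), (108, 7, 195), (111, 7, 193), (114, 9, 197), (117, 8, 193), (120, 6, 168), (123, 9, 178), (126, 6, 177), (129, 4, 175), (132, 8, 63), (135, 9, 29), (138, 14, 37), (141, 14, 37), (144, 39, 39), (147, 4, 143), (150, 4, 176), (153, 4, 172), (156, 3, 175), (159, 9, 176), (162, 6, 173), (165, 22, 83), (168, 21, 87), (171, 3, 169), (174, 1, 172), (177, 6, 173), (180, 9, 173), (183, 7, 178), (186, 6, 176), (189, 11, 180)]
150 258 373
165 259 372
180 259 372
195 260 371
```

Request:
{"api": "drive_tool", "payload": {
  "deltas": [
    {"claw": 0.8, "translation": [0, 0, -0.3], "spin": 0},
    {"claw": 0.8, "translation": [0, 0, -0.8], "spin": 0},
    {"claw": 0.8, "translation": [0, 0, -1], "spin": 0},
    {"claw": 0.8, "translation": [0, 0, -1], "spin": 0},
    {"claw": 0.8, "translation": [0, 0, -1], "spin": 0},
    {"claw": 0.8, "translation": [0, 0, -1], "spin": 0},
    {"claw": 0.8, "translation": [-1, 0, -1], "spin": 0},
    {"claw": 0.8, "translation": [-1, 0, 0], "spin": 0}
  ]
}}

```text
time: 39.38
tool_pos: [0.54, 0.33, 0.2073]
eef_rot: [3.137, 0.0, 1.943]
wrist_force: [-1.0, 0.1, 0.5]
grip_width: 0.0702
finger_force: 0.0
```

Request:
{"api": "drive_tool", "payload": {
  "deltas": [
    {"claw": 0.8, "translation": [-1, 0, 0], "spin": 0},
    {"claw": 0.8, "translation": [-1, 0, 0], "spin": 0},
    {"claw": 0.8, "translation": [-1, 0, 0], "spin": 0},
    {"claw": 0.8, "translation": [-1, 0, 0], "spin": 0},
    {"claw": 0.8, "translation": [-1, 0, 0], "spin": 0},
    {"claw": 0.8, "translation": [0, 0, 0], "spin": 0}
  ]
}}

```text
time: 40.12
tool_pos: [0.5751, 0.2362, 0.2046]
eef_rot: [3.142, 0.0, 1.941]
wrist_force: [0.2, -0.6, 0.4]
grip_width: 0.0702
finger_force: 0.0
```

```bash
python3 - <<'E'
from go import *
s,im=snap("wrist","w19"); print(s["tool_pos"],s["eef_rot"],s["wrist_force"],s["time"])
h=cv2.cvtColor(im,cv2.COLOR_BGR2HSV); lat=np.array([np.sin(Y0),-np.cos(Y0)])
def st_(px,z): q=onz("wrist",px,z,s)[:2]-H; return (1e3*np.array([q@ex,q@lat])).round(1)
for nm,m,z in(("blue",cv2.inRange(h,(100,120,40),(125,255,255)),.122),("red",cv2.inRange(h,(0,180,100),(6,255,255))|cv2.inRange(h,(174,180,100),(180,255,255)),.1305)):
    n,l,st,c=cv2.connectedComponentsWithStats(m)
    for k in range(1,n):
        if st[k][4]>40: b=cv2.boxPoints(cv2.minAreaRect(np.argwhere(l==k)[:,::-1].astype(np.float32))); print(nm,st[k],[st_(q,z).tolist() for q in b])
# grey level along cup axis at roller top
for y in range(10,200,4):
    p=H+ex*y*1e-3; u=proj("wrist",[*p,.105 if (y<34 or y>174) else .117],s); 
    if 0<=u[1]<400: print(y,h[int(u[1]),int(u[0])].tolist(),end=" ")
print()
for a in (60,100,150):
    L=[]
    for b in np.arange(-40,41,2):
        u=proj("wrist",[*(H+ex*a*1e-3+lat*b*1e-3),.097],s); L.append(int(h[int(u[1]),int(u[0]),2]) if 0<=u[1]<400 else -1)
    print(a,L)
E
```

```text
[0.57514285 0.23615214 0.20464597] [3.14156937e+00 6.53703260e-05 1.94056259e+00] [ 0.16875432 -0.58605602  0.39021066] 40.125
blue [51 55 21 13 62] [[114.2, -274.7], [120.7, -270.1], [104.6, -237.0], [98.4, -241.2]]
blue [ 287  145   57   30 1146] [[-10.1, -21.0], [13.4, -20.9], [14.0, 23.4], [-9.5, 24.2]]
red [305 169  17   9 147] [[-4.2, -6.2], [-4.1, 6.2], [-10.4, 6.3], [-10.6, -6.2]]
red [302 188  23  22 386] [[-19.5, -8.5], [-19.2, 8.8], [-36.6, 9.2], [-36.8, -8.5]]
10 [23, 11, 182] 14 [30, 6, 182] 18 [20, 167, 191] 22 [19, 170, 222] 26 [25, 162, 253] 30 [25, 159, 252] 34 [20, 170, 181] 38 [100, 35, 44] 42 [105, 2, 239] 46 [108, 10, 129] 50 [101, 13, 159] 54 [120, 3, 166] 58 [120, 6, 170] 62 [108, 8, 170] 66 [135, 3, 166] 70 [108, 8, 166] 74 [107, 11, 166] 78 [90, 2, 166] 82 [120, 3, 167] 86 [90, 4, 171] 90 [113, 6, 170] 94 [120, 6, 167] 98 [83, 6, 164] 102 [114, 8, 166] 106 [105, 6, 169] 110 [96, 8, 170] 114 [129, 10, 173] 118 [90, 5, 165] 122 [100, 5, 167] 126 [165, 3, 165] 130 [105, 5, 191] 
60 [221, 222, 216, 203, 129, 90, 71, 80, 112, 113, 110, 165, 210, 223, 230, 235, 232, 163, 167, 164, 168, 168, 157, 164, 162, 160, 158, 154, 152, 146, 132, 92, 74, 80, 72, 69, 71, 114, 151, 157, 155]
100 [226, 221, 224, 215, 115, 102, 66, 96, 109, 106, 112, 161, 209, 223, 228, 232, 203, 161, 163, 163, 170, 162, 161, 161, 157, 157, 154, 152, 147, 137, 123, 87, 75, 75, 69, 65, 74, 97, 154, 153, 152]
150 [-1, -1, -1, -1, -1, -1, -1, -1, -1, -1, -1, -1, -1, -1, -1, -1, -1, -1, -1, -1, -1, -1, -1, -1, -1, -1, -1, -1, -1, -1, -1, -1, -1, -1, -1, -1, -1, -1, -1, -1, -1]
```

```bash
python3 -c "
from station import robot
print(robot.close_job())"
```

```text
the job is handed in; nothing more can be done
None
```

The bracket is hooked fully home with the red latch out over its top, and the roller sits sprung between the two cups. The job was handed in at about 40 s with the gripper clear, after one correction: the roller touched the fixed bracket on the way in and tilted in the grip, so I levelled it on the base plate and swung it in sideways rather than from above.

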